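# Lay out the dough-shaping station on the bakery counter

## Task

Get the shaping station ready: lay the wooden roller in its stand so that both ends of its axle sit fully down in the slots, and stand the tubs upright in the three-bay caddy with the yellow one in the bay nearest the roller stand, the blue one in the bay furthest from it and the white one between them, with the bread stamp standing knob-up in the middle of the white tub's lid. Set everything down gently rather than dropping it, and leave the green tub and the oil bottle standing where they are.

Things in the scene. Friction and masses are not known exactly. Their poses are not given: they have to be found in the camera images.
- yellow_tub: A closed upright plastic tub, all yellow with a yellow lid and a pale paper band: a cylinder 56 mm in diameter and 80 mm tall, flat lid, about 0.22 kg. Origin: centre of underside, z up. It starts standing upright on the counter.
- blue_tub: A closed upright plastic tub, all blue with a blue lid and a pale paper band: a cylinder 56 mm in diameter and 80 mm tall, flat lid, about 0.22 kg. Origin: centre of underside, z up. It starts standing upright on the counter.
- white_tub: A closed upright plastic tub, all white with a white lid and a pale paper band: a cylinder 56 mm in diameter and 80 mm tall, flat lid, about 0.22 kg. Origin: centre of underside, z up. It starts standing upright on the counter.
- bread_stamp: Turned dark-wood bread stamp, 0.07 kg: round foot 50 mm in diameter, 14 mm thick; thin neck; on top an upright round knob, 28 mm in diameter, from 26 to 56 mm above the underside, to grip. Origin: centre of underside, z up its axis. Starts standing knob up on the counter.
- roller: Pale wooden dough roller with dark rings, 0.2 kg: barrel 48 mm diameter, 90 mm long; 12 mm steel axle, 150 mm overall. Origin at its middle on the axle line, y along the axle (ends alike; may be turned about it). Starts lying level in a fixed low grey cradle (70 x 80 x 11 mm), axle 30 mm above the counter; the cradle's lips stay under the belly, clear of fingers on either side.
- caddy: Low open wooden caddy, fixed, 90 (x) by 260 (y) by 25 mm high, with three square bays in a row along its y, each 80 x 80 mm inside; walls and floor 5 mm thick. Origin: centre of underside, z up; bay centres at y = -85, 0, +85 mm. It stands left or right of the roller stand, its row pointing roughly towards it.
- stand: Roller stand, fixed: grey base 90 (x) by 150 (y) by 12 mm high, two upright steel plates 10 mm thick centred at y = -58 and +58 mm, 60 mm wide, 85 mm high, each with a slot open at the top: 40 mm wide at the mouth, 16 mm from 68 mm up down to its bottom at 45 mm. Axle goes along y; fully down its centre is 51 mm above the underside. Origin: centre of underside, z up.
- green_tub: A closed upright plastic tub, all green with a green lid and a pale paper band: a cylinder 56 mm in diameter and 80 mm tall, flat lid, about 0.22 kg. Origin: centre of underside, z up. It starts standing upright on the counter. Not part of the job: to be left where it stands.
- oil_bottle: An amber glass bottle with a red cap, 58 mm in diameter and 160 mm tall, 0.4 kg, standing upright towards the far side of the counter. Origin at the centre of its underside, z up. Not part of the job: to be left where it stands.
Things that resemble listed ones, but are neither listed nor needed, are in the scene too. Leave any pink or purple look-alike of the roller alone.

How it is judged:
By the outcome, as a careful person would: the job done as asked, in the order asked, and still so for the second after the job is handed in, with the robot touching nothing.
It also fails if it takes over 122 s, if anything falls off the work surface, if the arm or the gripper's body presses on something with over 40 N, if the wrist force passes 120 N, or if a joint passes its speed limit or range.

## Robot

A 7-joint arm with a two-finger parallel gripper is mounted at the origin on the work surface. World frame = base frame: x ahead of the robot, y to its left, z up, the work surface at z = 0. Lengths are in m, angles in rad, forces in N, time in s.
With the tool pointing down it reaches from about 0.425 to 0.925 m from the base axis. Payload 6.8 kg.
Tool frame: the origin (TCP) lies on the centre line of the jaws, within the pads' length; the fingertips stand 25 mm ahead of it and the grasp point (between the pads) lies 6 mm ahead of it; z points along the fingers, y is the direction in which the jaws open and shut (so a half turn about z gives the same grasp; the last joint's range is limited). The gripper opens to 85 mm and grips with 20 to 120 N. Pads are 22 mm wide; open, the fingers measure 114 mm over their backs; the gripper's body (76 mm by 85 mm) begins 54 mm behind the grasp point. The pads swing forward as they close: fully open they stand 13 mm farther back than shut.
Start: joints at [-1.341, 0.477, 0.022, 1.555, -0.011, 1.109, -0.083], TCP at [0.224, 0.637, 0.256] pointing down, gripper open.
Joint ranges: [-2.96, 2.96], [-0.34, 2.1], [-1.41, 1.46], [0.24, 2.44], [-1.37, 4.51], [0.17, 1.92], [-2.96, 2.96]. Speed limits (rad/s): [2.39, 2.39, 3.14, 3.14, 3.14, 3.14, 3.14].

## Interface

Orientations are given as a unit quaternion [w, x, y, z].
In Python, from station import status, cams, order, models gives the robot as it stands.
- The arm moves only by the tool move_arm, never from a script. Its argument "steps" is one flat list of numbers, 7 for each row, row after row: the gripper's target within -1 to 1 (fully open at 1, half-way at 0, shut at -1), then the shift along the world's x, y, z in cm, then the turn, a rotation vector about the world's x, y, z in degrees. A call has 1 to 8 rows; each row shifts and turns the commanded pose from where the row before left it; what a row does not reach is not made up. A row lasts 1/10 s, in which the tool goes at most 50 mm and 8.59 degrees, less where a joint would pass 70% of its speed; a pose out of reach is approached as far as the arm can. A call with a gripper value outside its range is refused whole. The fingers move at their own pace and stop on an object; "newtons" is the grip in N (left out, the last holds). Time passes only in rows, so rows that do not move let the fingers close. It gives the time, the measured TCP pose, the force and the opening at its end, in the units of the state.
- status.get_obs(): the state, without advancing time (a new reading comes with each control period).
- cams.read_camera(name): name is "side" or "top" or "wrist"; returns a dict with "pixels" (480x640x3 uint8, red, green, blue), "mtx" (3x3 intrinsics, pixels), "T" (4x4, takes a point from camera to world coordinates); the wrist camera has in their place "T_tool_cam" (4x4, takes a point from camera to tool coordinates, whose origin is the TCP and whose axes are the flange's). Camera axes: x right, y down, z forward; pixel columns grow to the right and rows downward; lengths in m; the calibration is good to about 2 mm. A picture is of the moment at which its call begins: read the wrist's pose just before it. There is no depth.
- order.hand_in(): hands the job in, once; it reports no verdict.
Trained networks look in the newest picture that a camera, given by its name, has taken for a name from the list of things; names that differ only in an ending like _2 or _b are one class to them, and where a whole thing is asked for, a point or a joint stands for the part that bears it (a point fixed in the world has none). Each returns a list of dicts, best first, with "score" (0 to 1); they miss things now and then, are a little off and sometimes report something else, mostly with a low value. They report only what shows in the picture. A call takes as long as a camera call. They do not tell look-alikes from the thing itself.
- models.silhouettes(camera, query): "region" (480x640 bool, what is visible of it) and "box" ([centre column, centre row, width, height] in pixels, round what is visible of it).
- models.place_of(camera, query): "position" ([row, column] in pixels: a listed point, or the origin of a listed thing).
The state is a dict: "t": time; "q": joint angles; "joint_vel": joint speeds; "joint_torque": joint torques, N m; "eef_pos": TCP position; "tool_rot": TCP orientation; "contact_force": force on the tool from outside, world axes, zero at the start; "torque": the same for the moment, N m; "gripper_width": opening from 0.0 (shut) to 1.0 (fully open).
Only numpy, scipy, OpenCV 4.12 (cv2) and the standard library are available. Lean on these libraries where they do the work, as an engineer would, in place of code of your own. Each camera call takes 0.05 s, during which the arm holds its last target.

## Working session

There is one attempt and no reset: what is moved stays moved. The work goes in short steps, Python scripts to look and compute and a tool call to move; the robot and the scene stay as the last step left them, time stands still between calls to the robot, and variables do not carry over. Pictures are saved under pics/ and viewed, and the job is handed in when it is done.

Besides the shell and the picture viewer there is one more tool, called after "Call:" as name(argument=value, ...), one argument or row to a line, values as JSON. move_arm: Moves the arm, as the interface text tells. Its arguments: {"type":"object","properties":{"steps":{"type":"array"},"newtons":{"type":"number"}},"required":["steps"]}

```bash
ls; mkdir -p pics; python3 - <<'E'
from station import status, cams, order, models
import cv2
print(status.get_obs())
for n in ["side","top","wrist"]:
    r=cams.read_camera(n); cv2.imwrite(f"pics/{n}0.png",r["pixels"][:,:,::-1])
    print(n,r["mtx"].tolist(),(r["T"] if "T" in r else r["T_tool_cam"]).tolist())
E
```

```text
pics
{'t': 0.0, 'q': array([-1.34111713,  0.4778409 ,  0.0223477 ,  1.55648996, -0.01149124,
        1.10925147, -0.08307338]), 'joint_vel': array([-4.02974835e-05, -5.68555012e-04,  4.24827632e-04,  8.91969270e-04,
        9.87783775e-04, -7.47523651e-04,  6.98216466e-04]), 'joint_torque': array([ 1.60735271e-04, -5.96444285e+01,  1.60823710e+00, -2.81199110e+01,
        1.24725714e-02,  9.12841293e-03,  1.42596471e-05]), 'eef_pos': array([0.22352522, 0.63632925, 0.25528219]), 'tool_rot': array([-8.12776516e-05,  1.68065765e-01,  9.85775346e-01, -9.27109154e-04]), 'contact_force': array([-0.17437887,  0.59680287,  0.9089073 ]), 'torque': array([-0.02179167, -0.00901933,  0.00253933]), 'gripper_width': 1.0032019914791566}
side [[498.71103310353243, 0.0, 317.94911879920767], [0.0, 498.71103310353243, 244.5188905021114], [0.0, 0.0, 1.0]] [[0.780077630558561, -0.31819951881783703, 0.5387280914582404, -0.07200940213945974], [-0.6255959218780329, -0.4110071664355622, 0.663100936259469, -0.7495077662438616], [0.01042270750406943, -0.854296304195861, -0.5196818178516326, 0.6573186853423664], [0.0, 0.0, 0.0, 1.0]]
top [[543.6132583589765, 0.0, 319.27636944070366], [0.0, 543.6132583589765, 234.54046252613307], [0.0, 0.0, 1.0]] [[-0.024816704625357462, -0.9926630035876605, 0.11833973330991562, 0.3640002606400219], [-0.999691896291447, 0.02458376004044271, -0.0034280069259722554, -0.009447129306534135], [0.0004936200445139744, -0.11838834423454925, -0.992967248346416, 1.2677450577265206], [0.0, 0.0, 0.0, 1.0]]
wrist [[426.63019433708496, 0.0, 315.6974198214398], [0.0, 426.63019433708496, 240.47747596766544], [0.0, 0.0, 1.0]] [[0.0007232751234594052, -0.9557655051530078, -0.2941288425719411, 0.07404732071260854], [0.9999996499386697, 0.0008150240990524448, -0.00018936276016766722, 0.0004388921223970055], [0.0004207084890513774, -0.2941286026474336, 0.9557657600631199, -0.11905573828961458], [0.0, 0.0, 0.0, 1.0]]
```

View pics/top0.png

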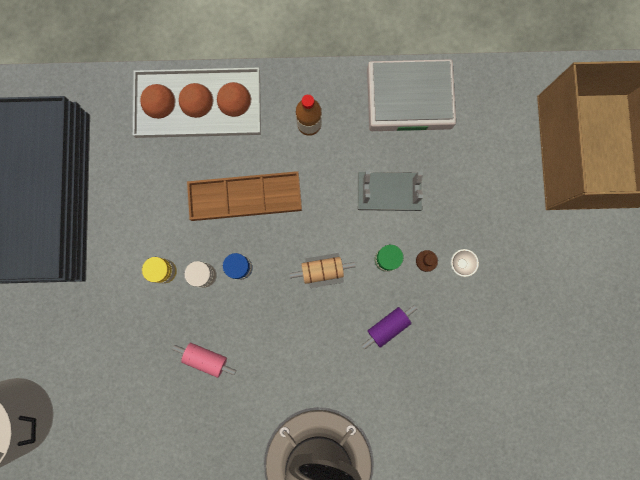

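View pics/side0.png

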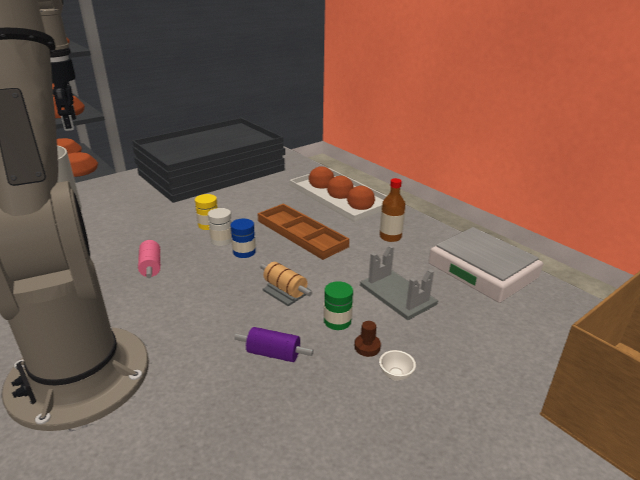

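View pics/wrist0.png

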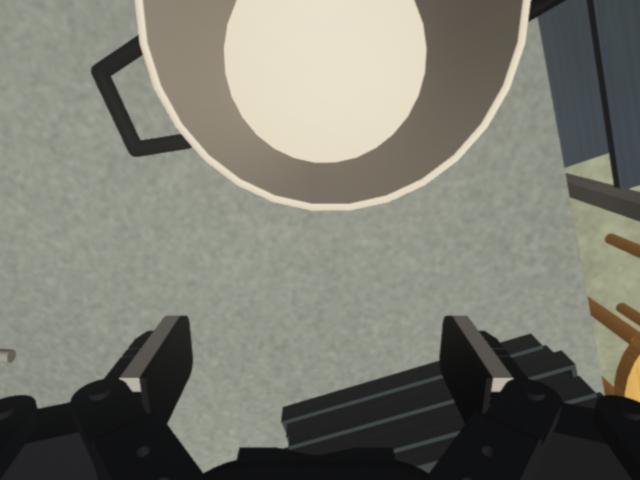

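```bash
cat > h.py <<'E'
from station import status, cams, order, models
import numpy as np, cv2
from scipy.optimize import least_squares
from scipy.spatial.transform import Rotation as R
def cam(n):
    o=status.get_obs(); r=cams.read_camera(n)
    if 'T' in r: T=r['T']
    else:
        w,x,y,z=o['tool_rot']; A=np.eye(4); A[:3,:3]=R.from_quat([x,y,z,w]).as_matrix(); A[:3,3]=o['eef_pos']; T=A@r['T_tool_cam']
    return r['pixels'],r['mtx'],T
def proj(P,K,T):
    P=np.atleast_2d(P); c=(P-T[:3,3])@T[:3,:3]; p=c@K.T; return p[:,:2]/p[:,2:]
def ray(u,v,K,T,z):
    d=T[:3,:3]@np.linalg.solve(K,[u,v,1]); o=T[:3,3]; return o+d*(z-o[2])/d[2]
def save(img,name): cv2.imwrite(f'pics/{name}.png',img[:,:,::-1])
def hull_mask(P,K,T,shape=(480,640)):
    m=np.zeros(shape,np.uint8); cv2.fillConvexPoly(m,cv2.convexHull(proj(P,K,T).astype(np.float32)).astype(np.int32),1); return m
a=np.linspace(0,2*np.pi,48,endpoint=False)
def cyl(r,z0,z1): return np.array([[r*np.cos(t),r*np.sin(t),z] for z in (z0,z1) for t in a])
def bbox(P,K,T):
    p=proj(P,K,T); return np.r_[p.min(0),p.max(0)]
def fitpts(pts,views,boxes,x0):
    def f(v):
        return np.concatenate([bbox(pts+[v[0],v[1],0],K,T)-b for (K,T),b in zip(views,boxes)])
    s=least_squares(f,x0,loss='soft_l1'); return s.x,f(s.x)
def mbox(m):
    v,u=np.nonzero(m); return np.array([u.min(),v.min(),u.max()+1,v.max()+1],float)
E
python3 - <<'E'
from h import *
V={n:cam(n) for n in('top','side')}
names=['yellow_tub','blue_tub','white_tub','green_tub','bread_stamp','oil_bottle','roller','caddy','stand']
tot={}
for q in names:
    for n in V:
        s=models.silhouettes(n,q); p=models.place_of(n,q)
        print(q,n,[(round(i['score'],2),mbox(i['region']).tolist()) for i in s[:4]],[(round(i['score'],2),np.round(i['position']).tolist()) for i in p[:4]])
        if s: tot[q,n]=[(i['score'],i['region']) for i in s]
import pickle; pickle.dump((V,tot),open('d.pkl','wb'))
print(status.get_obs()['t'])
E
```

```text
yellow_tub top [(0.73, [142.0, 257.0, 177.0, 283.0]), (0.43, [416.0, 250.0, 438.0, 272.0])] [(0.98, [271.0, 166.0])]
yellow_tub side [(0.57, [194.0, 193.0, 217.0, 230.0])] []
blue_tub top [(0.61, [224.0, 253.0, 252.0, 280.0])] []
blue_tub side [(0.76, [230.0, 219.0, 255.0, 258.0])] [(0.73, [249.0, 244.0])]
white_tub top [(0.8, [186.0, 261.0, 217.0, 287.0]), (0.43, [142.0, 258.0, 177.0, 283.0])] [(0.91, [276.0, 203.0])]
white_tub side [(0.62, [208.0, 209.0, 232.0, 247.0])] [(0.76, [239.0, 220.0])]
green_tub top [(0.61, [223.0, 253.0, 253.0, 280.0]), (0.56, [375.0, 244.0, 404.0, 272.0])] [(0.93, [258.0, 388.0])]
green_tub side [(0.55, [323.0, 281.0, 353.0, 330.0]), (0.52, [257.0, 204.0, 349.0, 260.0])] [(0.86, [322.0, 338.0])]
bread_stamp top [(0.75, [416.0, 250.0, 439.0, 272.0])] [(0.93, [261.0, 426.0])]
bread_stamp side [(0.94, [354.0, 321.0, 381.0, 357.0]), (0.29, [207.0, 208.0, 231.0, 247.0])] [(0.94, [350.0, 368.0])]
oil_bottle top [(0.86, [296.0, 94.0, 322.0, 135.0])] [(0.78, [126.0, 311.0])]
oil_bottle side [(0.62, [257.0, 204.0, 349.0, 260.0]), (0.58, [378.0, 178.0, 405.0, 242.0]), (0.27, [230.0, 218.0, 255.0, 259.0]), (0.23, [361.0, 246.0, 436.0, 320.0])] [(0.75, [235.0, 392.0])]
roller top [(0.7, [362.0, 306.0, 417.0, 349.0]), (0.63, [173.0, 343.0, 235.0, 378.0]), (0.58, [290.0, 256.0, 356.0, 284.0])] [(0.97, [328.0, 388.0]), (0.94, [269.0, 322.0]), (0.57, [362.0, 206.0])]
roller side [(0.78, [261.0, 261.0, 312.0, 298.0]), (0.72, [137.0, 240.0, 160.0, 278.0]), (0.66, [234.0, 327.0, 313.0, 362.0])] [(0.72, [261.0, 149.0]), (0.63, [344.0, 272.0]), (0.61, [279.0, 285.0])]
caddy top [(0.96, [187.0, 172.0, 302.0, 221.0])] [(0.84, [198.0, 246.0])]
caddy side [(0.58, [257.0, 204.0, 349.0, 260.0])] [(0.91, [234.0, 298.0])]
stand top [(0.65, [358.0, 171.0, 424.0, 211.0])] [(0.67, [189.0, 390.0])]
stand side [(0.84, [361.0, 247.0, 437.0, 320.0])] [(0.84, [295.0, 401.0])]
2.05
```

```bash
cat >> h.py <<'E'
from scipy.optimize import minimize
def box(x0,x1,y0,y1,z0,z1): return np.array([[x,y,z] for x in(x0,x1) for y in(y0,y1) for z in(z0,z1)])
def ycyl(r,y0,y1,zc): return np.array([[r*np.cos(t),y,zc+r*np.sin(t)] for y in(y0,y1) for t in a])
ROLL=lambda z:[ycyl(.024,-.045,.045,z),ycyl(.006,-.075,.075,z)]
_pl=lambda y:[box(-.03,-.02,y-.005,y+.005,0,.085),box(.02,.03,y-.005,y+.005,0,.085),box(-.03,-.008,y-.005,y+.005,0,.068),box(.008,.03,y-.005,y+.005,0,.068),box(-.03,.03,y-.005,y+.005,0,.045)]
STAND=[box(-.045,.045,-.075,.075,0,.012)]+_pl(-.058)+_pl(.058)
CADDY=[box(-.045,.045,-.13,.13,0,.025)]
TUB=[cyl(.028,0,.08)]
STAMP=[cyl(.025,0,.014),cyl(.014,.026,.056),cyl(.008,.01,.03)]
S=8
def render(parts,v,K,T,off,size):
    m=np.zeros((size[1]*4,size[0]*4),np.uint8); c,s=np.cos(v[2]),np.sin(v[2]); Rz=np.array([[c,-s,0],[s,c,0],[0,0,1]])
    for P in parts:
        p=(proj(P@Rz.T+[v[0],v[1],0],K,T)-off+.5)*4-.5
        cv2.fillConvexPoly(m,np.round(cv2.convexHull((p).astype(np.float32))*16).astype(np.int32),1,shift=4)
    return m
def iou_fit(parts,obs,x0,yaw=True):
    pre=[]
    for K,T,m in obs:
        b=mbox(m).astype(int); o=b[:2]-15; sz=b[2:]-b[:2]+30
        c=np.zeros((sz[1],sz[0]),np.uint8); 
        M=np.float32([[1,0,-o[0]],[0,1,-o[1]]]); c=cv2.warpAffine(m.astype(np.uint8),M,(int(sz[0]),int(sz[1])))
        pre.append((K,T,o,sz,np.kron(c,np.ones((4,4),np.uint8))))
    def f(u):
        v=[u[0]/100,u[1]/100,u[2]/10 if yaw else 0]; L=0
        for K,T,o,sz,c in pre:
            r=render(parts,v,K,T,o,sz); L+=1-(r&c).sum()/max(1,(r|c).sum())
        return L/len(pre)
    u0=np.array([x0[0]*100,x0[1]*100,x0[2]*10]); n=3 if yaw else 2
    g=lambda w:f(np.r_[w,u0[n:]]); w=u0[:n]
    for st in (1.,.3,.3):
        w=minimize(g,w,method='Nelder-Mead',options=dict(initial_simplex=np.vstack([w]+[w+st*e for e in np.eye(n)]),xatol=.002,fatol=1e-5)).x
    u=np.r_[w,u0[n:]]; return np.array([u[0]/100,u[1]/100,u[2]/10]),f(u)
E
python3 - <<'E'
from h import *
import pickle
V,tot=pickle.load(open('d.pkl','rb'))
sel={('green_tub','top'):1,('oil_bottle','side'):1,('roller','top'):2,('roller','side'):0}
mod=dict(yellow_tub=TUB,blue_tub=TUB,white_tub=TUB,green_tub=TUB,bread_stamp=STAMP,roller=ROLL(.03),caddy=CADDY,stand=STAND)
for q,p in mod.items():
    ob={}
    for n in V: ob[n]=(V[n][1],V[n][2],tot[q,n][sel.get((q,n),0)][1])
    b=mbox(ob['top'][2]); x0=np.r_[ray((b[0]+b[2])/2,(b[1]+b[3])/2,ob['top'][0],ob['top'][1],.03)[:2],0.1 if q in('roller','caddy','stand') else 0]
    yw=q in('roller','caddy','stand')
    for lab,o in(('top',[ob['top']]),('side',[ob['side']]),('both',list(ob.values()))):
        v,e=iou_fit(p,o,x0,yw); print(q,lab,np.round(v*[1000,1000,57.3],1),round(e,3))
E
```

```text
yellow_tub top [438.7 348.3   0. ] 0.048
yellow_tub side [438.7 354.3   0. ] 0.305
yellow_tub both [438.5 349.2   0. ] 0.193
blue_tub top [442.4 171.7   0. ] 0.068
blue_tub side [442.9 175.4   0. ] 0.038
blue_tub both [442.4 173.4   0. ] 0.064
white_tub top [427.1 253.4   0. ] 0.093
white_tub side [426.  255.1   0. ] 0.078
white_tub both [426.8 254.8   0. ] 0.089
green_tub top [ 453.  -168.3    0. ] 0.04
green_tub side [ 453.  -166.1    0. ] 0.048
green_tub both [ 452.8 -167.7    0. ] 0.052
bread_stamp top [ 447.2 -261.9    0. ] 0.061
bread_stamp side [ 448.  -259.6    0. ] 0.071
bread_stamp both [ 447.2 -260.8    0. ] 0.074
roller top [431.  -18.8   8.3] 0.074
roller side [431.2 -17.    8.4] 0.045
roller both [431.  -17.5   8.4] 0.064
caddy top [609.4 159.4   3.8] 0.03
caddy side [609.7 161.4   3.8] 0.027
caddy both [609.6 160.2   3.7] 0.031
stand top [ 614.  -182.5   -1.8] 0.022
stand side [ 614.6 -178.6   -2. ] 0.069
stand both [ 613.8 -181.    -1.5] 0.058
```

```bash
python3 - <<'E'
import cv2
t=cv2.imread('pics/top0.png'); s=cv2.imread('pics/side0.png')
cv2.imwrite('pics/topz.png',cv2.resize(t[150:300,130:490],None,fx=2.2,fy=2.2,interpolation=cv2.INTER_CUBIC))
cv2.imwrite('pics/sidez.png',cv2.resize(s[180:370,180:450],None,fx=2.9,fy=2.9,interpolation=cv2.INTER_CUBIC))
E
```

```text
(no output)
```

View pics/topz.png

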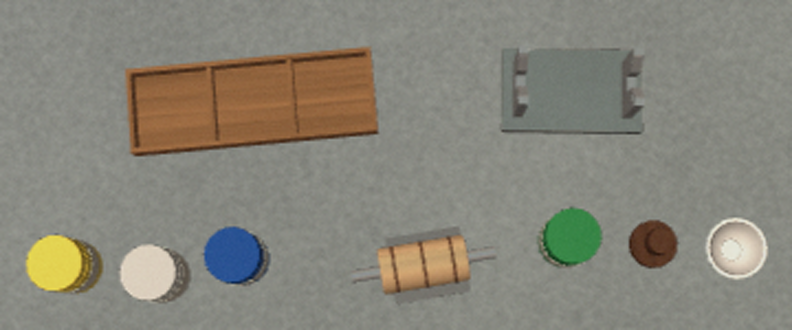

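View pics/sidez.png

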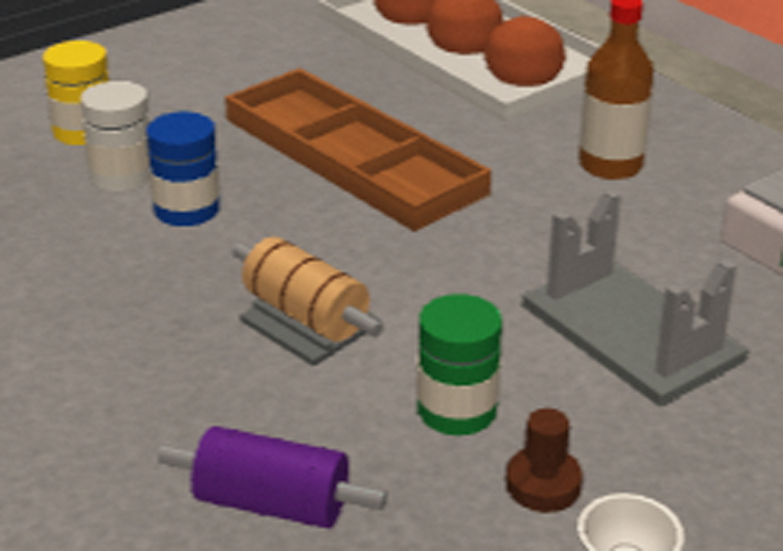

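Call:
move_arm(
  steps=[1,2.82,-3.57,0,0,0,-7.8,1,2.82,-3.57,0,0,0,-7.8,1,2.82,-3.57,0,0,0,-7.8,1,2.82,-3.57,0,0,0,-7.8,1,2.82,-3.57,0,0,0,-7.8,1,2.82,-3.57,0,0,0,-7.8,1,2.82,-3.57,0,0,0,-7.8,1,2.82,-3.57,0,0,0,-7.8],
  newtons=40,
)

```text
t: 2.85
eef_pos: [0.4502, 0.3498, 0.2567]
tool_rot: [-0.0, 0.656, 0.754, 0.0]
contact_force: [-0.3, 0.4, -0.4]
gripper_width: 0.999
```

Call:
move_arm(
  steps=[1,-0.24,-4.59,0,0,0,0,1,-0.24,-4.59,0,0,0,0,1,-0.24,-4.59,0,0,0,0,1,-0.24,-4.59,-0.5,0,0,0,1,-0.24,-4.59,-1,0,0,0,1,-0.24,-4.59,-1,0,0,0,1,-0.24,-4.59,-1,0,0,0,1,-0.24,-4.59,-1,0,0,0],
)

```text
t: 3.65
eef_pos: [0.4299, -0.0176, 0.2114]
tool_rot: [0.0, 0.654, 0.756, 0.001]
contact_force: [-0.1, 0.2, -0.8]
gripper_width: 1.002
```

```bash
python3 - <<'E'
from h import *
im,K,T=cam('wrist'); save(im,'w1')
s=models.silhouettes('wrist','roller')
for i in s:
    print(i['score'],mbox(i['region']))
if s:
    print(iou_fit(ROLL(.03),[(K,T,s[0]['region'])],[.431,-.0175,.146]))
o=status.get_obs(); print(o['eef_pos'],o['tool_rot'],o['t'])
E
```

```text
0.73 [281. 113. 350. 319.]
0.73 [ 70. 290. 186. 440.]
(array([ 0.43127602, -0.01989375,  0.14588206]), np.float64(0.020862196432676283))
[ 0.42844642 -0.02165149  0.21066325] [-1.43230357e-04  6.57914249e-01  7.53092186e-01 -9.89895321e-04] 3.75
```

View pics/w1.png

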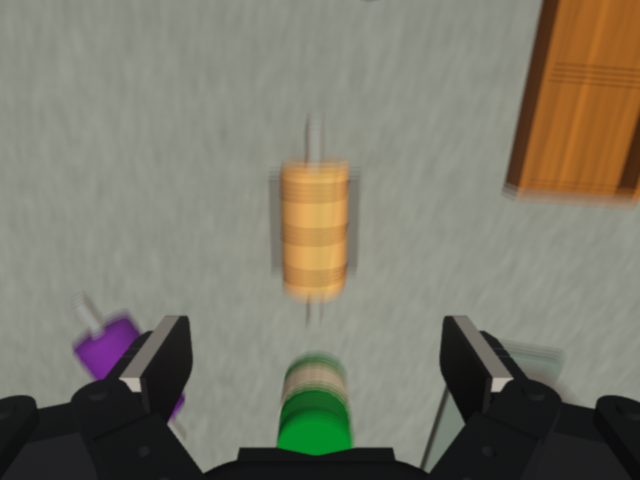

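```bash
cat >> h.py <<'E'
def pose():
    o=status.get_obs(); w,x,y,z=o['tool_rot']; M=R.from_quat([x,y,z,w]).as_matrix()
    return o['eef_pos'].round(4).tolist(),'yhead',round(float(np.degrees(np.arctan2(M[1,1],M[0,1]))),2),'tilt',M[:2,2].round(4).tolist(),'w',round(o['gripper_width'],3),'F',o['contact_force'].round(1).tolist(),'t',round(o['t'],2)
E
python3 - <<'E'
from h import *
im,K,T=cam('wrist'); save(im,'w2')
s=models.silhouettes('wrist','roller')
for i in s: print(i['score'],mbox(i['region']))
print(iou_fit(ROLL(.03),[(K,T,s[0]['region'])],[.431,-.0175,.146]))
print(pose())
E
```

```text
0.87 [ 73. 288. 190. 437.]
0.68 [284. 107. 354. 314.]
(array([ 0.431 , -0.0175,  0.146 ]), np.float64(1.0))
([0.43, -0.0167, 0.2114], 'yhead', 8.08, 'tilt', [0.0001, 0.0003], 'w', 1.001, 'F', [1.1, 1.0, 0.7], 't', 3.85)
```

```bash
python3 - <<'E'
from h import *
im,K,T=cam('wrist'); save(im,'w2')
s=models.silhouettes('wrist','roller')
for i in s:
    print(i['score'],mbox(i['region']),iou_fit(ROLL(.03),[(K,T,i['region'])],[.431,-.0175,.146]))
print(pose())
E
```

```text
0.88 [281. 114. 350. 319.] (array([ 0.43134887, -0.01976122,  0.14365894]), np.float64(0.02887081775686351))
0.8 [ 71. 293. 187. 440.] (array([ 0.431 , -0.0175,  0.146 ]), np.float64(1.0))
([0.4306, -0.0148, 0.2116], 'yhead', 8.33, 'tilt', [0.0007, 0.0005], 'w', 1.001, 'F', [-0.2, -0.2, -0.2], 't', 3.95)
```

Call:
move_arm(
  steps=[1,0.1,-0.2,-4.6,0,0,0,1,0,0,-4.6,0,0,0,1,0,0,-4.2,0,0,0,1,0,0,-2.7,0,0,0,1,0,0,-1.0,0,0,0,0,0,0,0,0,0,0,-0.5,0,0,0,0,0,0,-1,0,0,0,0,0,0],
)

```text
t: 4.75
eef_pos: [0.4313, -0.0175, 0.0417]
tool_rot: [-0.0, 0.654, 0.756, 0.001]
contact_force: [-0.9, 1.3, 12.6]
gripper_width: 0.545
```

```bash
python3 - <<'E'
from h import *
print(pose())
im,K,T=cam('side'); save(im[180:420,150:470],'s1'); print(pose())
E
```

```text
([0.4313, -0.0175, 0.0417], 'yhead', 8.27, 'tilt', [0.0007, 0.0012], 'w', 0.545, 'F', [-0.9, 1.3, 12.6], 't', 4.75)
([0.4314, -0.0175, 0.0418], 'yhead', 8.26, 'tilt', [0.0011, 0.0013], 'w', 0.55, 'F', [-3.5, 0.2, 5.3], 't', 4.8)
```

View pics/s1.png

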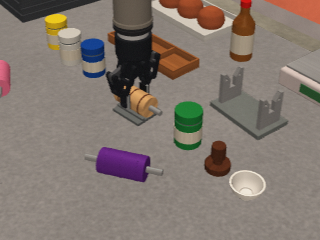

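Call:
move_arm(
  steps=[-1,0,0,0.3,0,0,0,-1,0,0,1.2,0,0,0,-1,0,0,3,0,0,0,-1,0,0,4,0,0,0,-1,0,0,4,0,0,0,-1,0,0,3,0,0,0,-1,0,0,0,0,0,0],
  newtons=40,
)

```text
t: 5.5
eef_pos: [0.4336, -0.0179, 0.1998]
tool_rot: [0.002, 0.655, 0.756, 0.004]
contact_force: [-0.1, -0.2, -2.1]
gripper_width: 0.552
```

Call:
move_arm(
  steps=[-1,2,-1.5,0,0,0,-1,-1,3,-2.5,0,0,0,-2,-1,3,-2.5,0,0,0,-2,-1,3,-3,0,0,0,-2,-1,3,-3,0,0,0,-2,-1,2.5,-2.2,0,0,0,-1.1,-1,1.5,-1.3,0,0,0,0,-1,0,0,0,0,0,0],
)

```text
t: 6.3
eef_pos: [0.612, -0.1804, 0.195]
tool_rot: [0.001, 0.719, 0.695, -0.001]
contact_force: [-1.1, 0.2, -2.0]
gripper_width: 0.545
```

```bash
python3 - <<'E'
from h import *
im,K,T=cam('wrist'); print(pose()); im,K,T=cam('wrist'); save(im,'w3');print(pose())
for q in('stand','roller'):
  for i in models.silhouettes('wrist',q): print(q,i['score'],mbox(i['region']))
im,K,T=cam('side'); save(im[180:420,150:470],'s2'); print(pose())
E
```

```text
([0.6109, -0.1789, 0.1948], 'yhead', -1.94, 'tilt', [-0.0011, -0.0008], 'w', 0.547, 'F', [0.2, 0.4, -1.2], 't', 6.35)
([0.6103, -0.1779, 0.1947], 'yhead', -1.89, 'tilt', [-0.0016, 0.0002], 'w', 0.548, 'F', [-0.0, 0.6, -1.4], 't', 6.4)
stand 0.7 [254. 114. 386. 212.]
stand 0.58 [238. 116. 393. 455.]
stand 0.32 [  0. 172. 141. 284.]
roller 0.74 [239. 117. 393. 455.]
([0.6103, -0.1768, 0.1951], 'yhead', -1.81, 'tilt', [-0.0008, 0.001], 'w', 0.55, 'F', [-0.0, -0.1, -0.9], 't', 6.55)
```

View pics/w3.png

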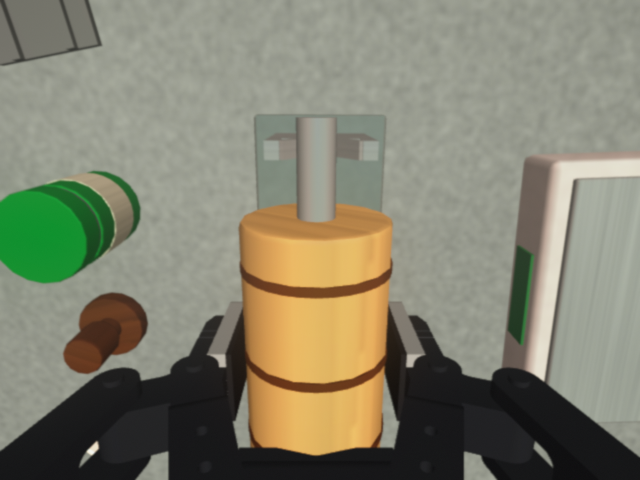

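View pics/s2.png

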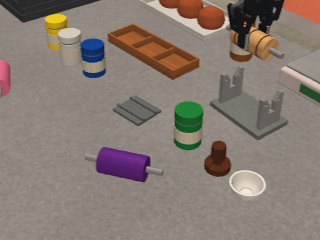

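```bash
python3 - <<'E'
from h import *
im=cv2.imread('pics/w3.png'); cv2.imwrite('pics/w3z.png',cv2.resize(im[100:240,240:400],None,fx=4.5,fy=4.2,interpolation=cv2.INTER_CUBIC))
_,K,T=cam('wrist'); print(pose())
for nm,P in dict(base=(0,.075,.012),pt1=(-.03,.063,.085),pt2=(.03,.063,.085),pt3=(-.03,.053,.085),pt4=(.03,.053,.085)).items():
    v=[.6138,-.1815,np.radians(-1.8)]; c,s=np.cos(v[2]),np.sin(v[2]); p=[v[0]+c*P[0]-s*P[1],v[1]+s*P[0]+c*P[1],P[2]]; print(nm,proj(p,K,T).round(1))
E
```

```text
([0.6105, -0.1768, 0.1953], 'yhead', -1.8, 'tilt', [-0.0004, 0.0009], 'w', 0.547, 'F', [0.3, -0.3, -0.5], 't', 6.6)
base [[319.7 116.6]]
pt1 [[263.6 142.6]]
pt2 [[377.8 142.7]]
pt3 [[264.2 161.8]]
pt4 [[377.  161.9]]
```

View pics/w3z.png

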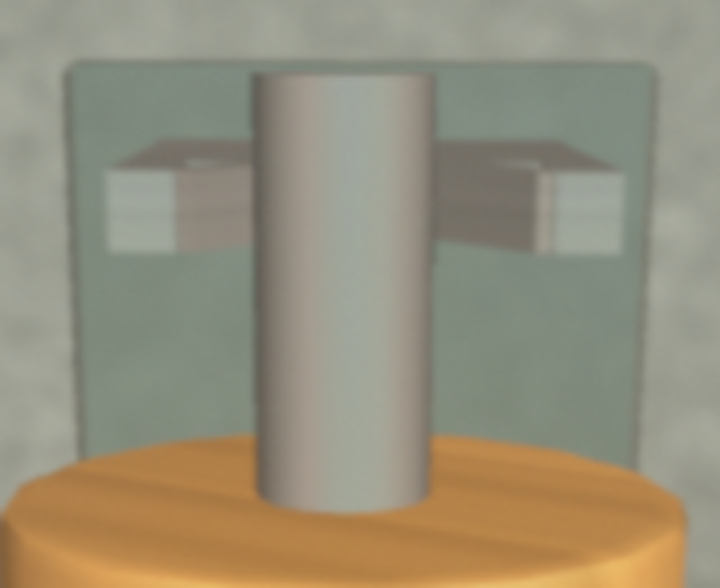

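Call:
move_arm(
  steps=[-1,0.3,-0.3,0,0,0,0,-1,0,0,-3,0,0,0,-1,0,0,-3,0,0,0,-1,0,0,-2,0,0,0,-1,0,0,-1,0,0,0,-1,0,0,0,0,0,0],
)

```text
t: 7.2
eef_pos: [0.6134, -0.1806, 0.1042]
tool_rot: [-0.001, 0.718, 0.696, -0.001]
contact_force: [-1.0, 0.8, -1.1]
gripper_width: 0.55
```

```bash
python3 - <<'E'
from h import *
im,K,T=cam('wrist'); save(im,'w4');print(pose())
im,K,T=cam('side'); save(cv2.resize(im[180:340,320:480],None,fx=3.5,fy=3.5),'s4'); print(pose())
E
```

```text
([0.6142, -0.181, 0.1055], 'yhead', -1.85, 'tilt', [-0.0002, -0.0001], 'w', 0.543, 'F', [-0.2, 0.5, -1.5], 't', 7.25)
([0.6147, -0.1813, 0.1062], 'yhead', -1.86, 'tilt', [0.0013, -0.0004], 'w', 0.546, 'F', [0.1, 0.1, -1.1], 't', 7.3)
```

View pics/w4.png

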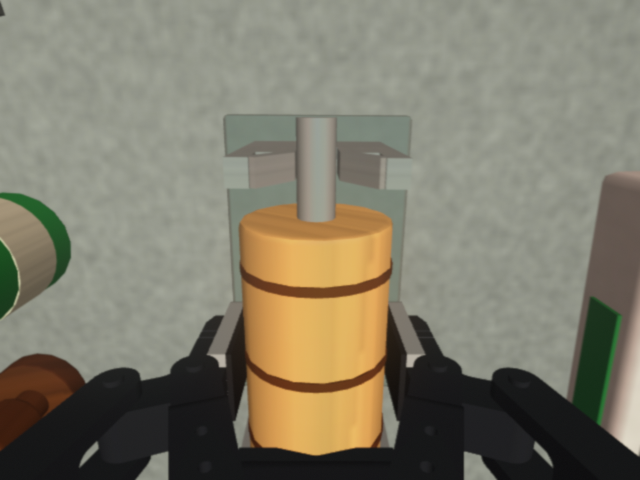

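View pics/s4.png

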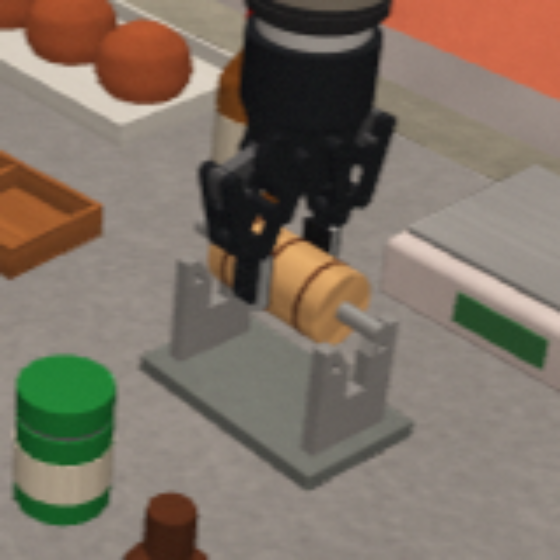

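Call:
move_arm(
  steps=[-1,0,0,-1,0,0,0,-1,0,0,-1,0,0,0,-1,0,0,-1,0,0,0,-1,0,0,-0.6,0,0,0,-1,0,0,-0.3,0,0,0,-1,0,0,-0.2,0,0,0,-1,0,0,-0.1,0,0,0,-1,0,0,0,0,0,0],
)

```text
t: 8.1
eef_pos: [0.6142, -0.181, 0.0634]
tool_rot: [0.0, 0.718, 0.696, 0.0]
contact_force: [-1.4, 0.2, -1.6]
gripper_width: 0.55
```

Call:
move_arm(
  steps=[-1,0,0,-0.1,0,0,0,-1,0,0,-0.1,0,0,0,-1,0,0,0,0,0,0],
)

```text
t: 8.4
eef_pos: [0.6144, -0.1811, 0.0627]
tool_rot: [0.0, 0.719, 0.696, 0.001]
contact_force: [-3.6, 1.2, 8.4]
gripper_width: 0.545
```

```bash
python3 - <<'E'
from h import *
im,K,T=cam('side'); save(cv2.resize(im[200:340,340:480],None,fx=4,fy=4,interpolation=cv2.INTER_CUBIC),'s5'); print(pose())
E
```

```text
([0.6145, -0.1811, 0.0627], 'yhead', -1.86, 'tilt', [0.0011, 0.0005], 'w', 0.547, 'F', [-1.9, 2.2, 8.7], 't', 8.45)
```

View pics/s5.png

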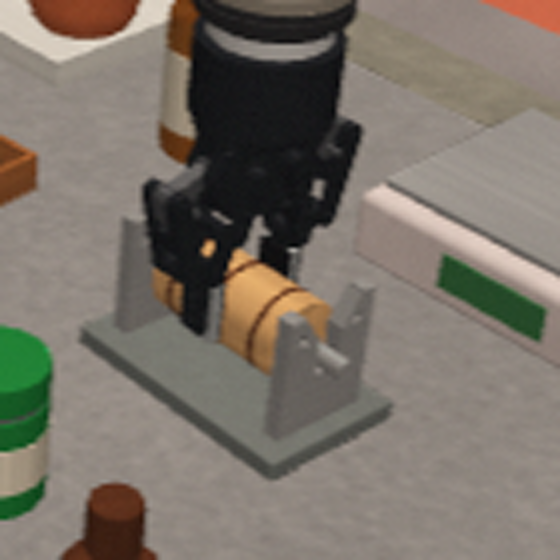

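Call:
move_arm(
  steps=[0.3,0,0,0,0,0,0,0.6,0,0,0,0,0,0,1,0,0,0,0,0,0,1,0,0,0.5,0,0,0,1,0,0,2,0,0,0,1,0,0,4,0,0,0,1,0,0,4,0,0,0,1,0,0,3,0,0,0],
)

```text
t: 9.25
eef_pos: [0.6146, -0.1815, 0.1991]
tool_rot: [0.001, 0.719, 0.695, 0.001]
contact_force: [0.1, 0.7, -0.1]
gripper_width: 0.996
```

```bash
python3 - <<'E'
from h import *
im,K,T=cam('side'); save(cv2.resize(im[200:340,340:480],None,fx=4,fy=4,interpolation=cv2.INTER_CUBIC),'s6'); print(pose())
im,K,T=cam('wrist'); save(im,'w6'); print(pose())
E
```

```text
([0.6168, -0.1826, 0.2038], 'yhead', -1.9, 'tilt', [0.0087, -0.0017], 'w', 1.0, 'F', [1.7, -0.5, 2.9], 't', 9.3)
([0.6165, -0.1823, 0.2015], 'yhead', -1.89, 'tilt', [0.0083, -0.0016], 'w', 0.998, 'F', [0.1, 0.8, 0.3], 't', 9.35)
```

View pics/s6.png

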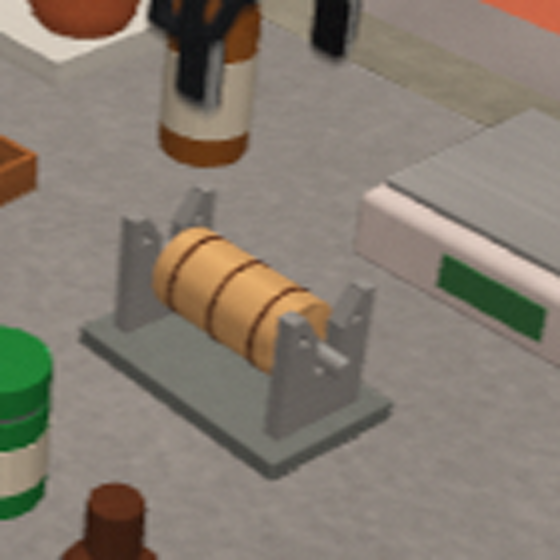

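View pics/w6.png

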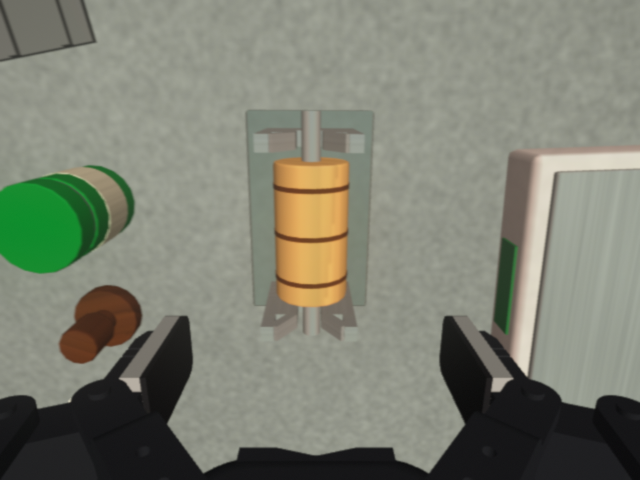

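Call:
move_arm(
  steps=[1,-1,3,0,0,0,0.7,1,-1.5,4.5,0,0,0,0.7,1,-1.5,4.5,0,0,0,0.7,1,-1.5,4.5,0,0,0,0.7,1,-1.5,4.5,0,0,0,0.7,1,-1.5,4.5,0,0,0,0.7,1,-1.5,4.5,0,0,0,0.7,1,-1.5,4.5,0,0,0,0.8],
)

```text
t: 10.15
eef_pos: [0.4979, 0.1657, 0.1961]
tool_rot: [-0.0, 0.683, 0.731, -0.0]
contact_force: [0.9, 1.0, 0.3]
gripper_width: 0.999
```

Call:
move_arm(
  steps=[1,-1.5,4.5,0,0,0,0,1,-1.5,4.5,0,0,0,0,1,-1.6,4.5,0,0,0,0,1,-1.5,3,0,0,0,0,1,-0.5,1.5,0,0,0,0,1,0,0.5,0,0,0,0,1,0,0,0,0,0,0],
)

```text
t: 10.85
eef_pos: [0.4338, 0.3482, 0.1962]
tool_rot: [0.0, 0.683, 0.73, -0.0]
contact_force: [0.9, -0.5, 0.1]
gripper_width: 0.999
```

```bash
python3 - <<'E'
from h import *
im,K,T=cam('wrist'); im,K,T=cam('wrist'); save(im,'w7'); print(pose())
for q in('yellow_tub','white_tub'):
  for i in models.silhouettes('wrist',q)[:3]: print(q,i['score'],mbox(i['region']),iou_fit(TUB,[(K,T,i['region'])],[.439,.35,0],False))
E
```

```text
([0.4343, 0.3469, 0.1963], 'yhead', 3.66, 'tilt', [0.0004, -0.0009], 'w', 0.998, 'F', [-0.0, -0.9, 1.5], 't', 10.95)
yellow_tub 0.67 [276. 178. 372. 291.] (array([0.43962054, 0.34698354, 0.        ]), np.float64(0.026907577362042634))
white_tub 0.76 [252. 292. 338. 419.] (array([0.42772472, 0.25346578, 0.        ]), np.float64(0.019394439933928753))
```

View pics/w7.png

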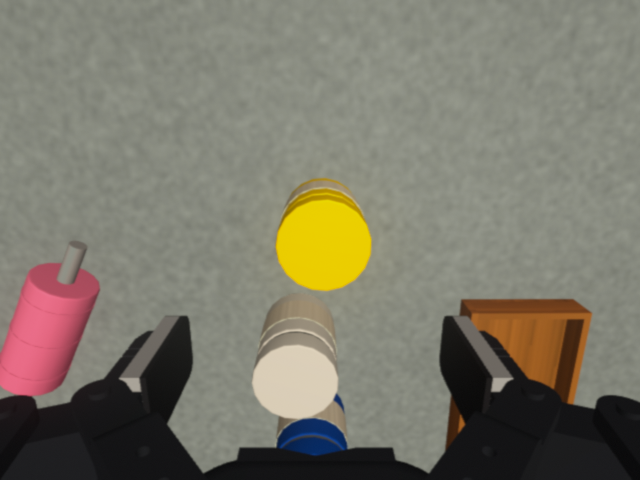

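Call:
move_arm(
  steps=[1,0.55,0,-3,0,0,0,1,0,0,-4.5,0,0,0,1,0,0,-4,0,0,0,1,0,0,-2.3,0,0,0,0,0,0,0,0,0,0,-0.5,0,0,0,0,0,0,-1,0,0,0,0,0,0,-1,0,0,0,0,0,0],
  newtons=30,
)

```text
t: 11.85
eef_pos: [0.4393, 0.3495, 0.0597]
tool_rot: [-0.0, 0.683, 0.73, 0.001]
contact_force: [-0.8, 1.1, -3.0]
gripper_width: 0.649
```

Call:
move_arm(
  steps=[-1,0,0,0.2,0,0,0,-1,0,0,1,0,0,0,-1,0,0,3,0,0,0,-1,0,0,4,0,0,0,-1,0,0,4,0,0,0,-1,0,0,2,0,0,0],
)

```text
t: 12.45
eef_pos: [0.4399, 0.3496, 0.2046]
tool_rot: [-0.0, 0.683, 0.73, 0.003]
contact_force: [1.3, 0.5, -3.4]
gripper_width: 0.65
```

Call:
move_arm(
  steps=[-1,1.5,-2.4,0,0,0,0,-1,2.6,-4,0,0,0,0,-1,2.8,-4.2,0,0,0,0,-1,2.8,-4.2,0,0,0,0,-1,2.8,-4.2,0,0,0,0,-1,2.6,-4,0,0,0,0,-1,1.6,-3,0,0,0,0,-1,0.8,-1.4,0,0,0,0],
)

```text
t: 13.25
eef_pos: [0.614, 0.0715, 0.2015]
tool_rot: [0.001, 0.685, 0.729, -0.0]
contact_force: [0.6, -0.1, -2.5]
gripper_width: 0.648
```

```bash
python3 - <<'E'
from h import *
im,K,T=cam('wrist'); im,K,T=cam('wrist'); save(im,'w8'); print(pose())
for i in models.silhouettes('wrist','caddy')[:3]: print(i['score'],mbox(i['region']))
def P(x,y,z,v=[.6095,.160,.0654]):
    c,s=np.cos(v[2]),np.sin(v[2]); return [v[0]+c*x-s*y,v[1]+s*x+c*y,z]
for n,p in dict(rimL=(-.045,.13),rimR=(.045,.13),divL=(-.04,.0425),divR=(.04,.0425),d2L=(-.04,-.0425),d2R=(.04,-.0425)).items(): print(n,proj(P(*p,.025),K,T).round(1))
im,K,T=cam('side'); save(cv2.resize(im[150:310,250:450],None,fx=3,fy=3),'s8')
E
```

```text
([0.6136, 0.0731, 0.2012], 'yhead', 3.58, 'tilt', [0.0013, -0.001], 'w', 0.646, 'F', [-0.9, 0.8, -3.0], 't', 13.35)
0.68 [241.   0. 388. 269.]
rimL [[ 232.7 -161.5]]
rimR [[ 393.2 -162.2]]
divL [[249.4  12.3]]
divR [[378.1  11.8]]
d2L [[255.7 151.3]]
d2R [[373.2 150.8]]
```

View pics/w8.png

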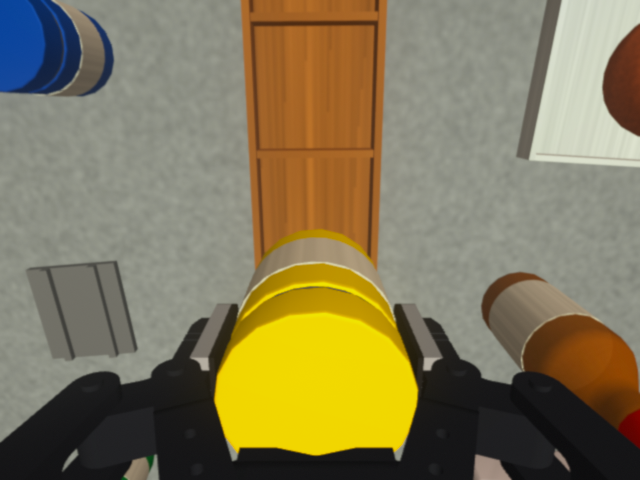

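View pics/s8.png

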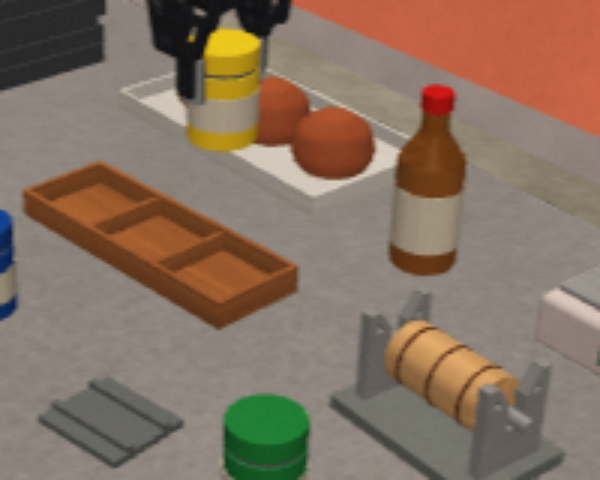

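Call:
move_arm(
  steps=[-1,0.1,0.2,-3,0,0,0,-1,0,0,-4,0,0,0,-1,0,0,-3,0,0,0,-1,0,0,-2,0,0,0,-1,0,0,-0.9,0,0,0,-1,0,0,-0.3,0,0,0,-1,0,0,-0.1,0,0,0,-1,0,0,-0.1,0,0,0],
)

```text
t: 14.25
eef_pos: [0.6147, 0.0788, 0.0676]
tool_rot: [0.001, 0.683, 0.731, 0.001]
contact_force: [0.3, -0.2, -2.4]
gripper_width: 0.647
```

Call:
move_arm(
  steps=[-1,0,-0.1,-0.15,0,0,0,-1,0,0,-0.1,0,0,0,-1,0,0,-0.1,0,0,0,-1,0,0,0,0,0,0],
)

```text
t: 14.65
eef_pos: [0.6142, 0.0771, 0.0644]
tool_rot: [-0.0, 0.683, 0.73, 0.001]
contact_force: [-4.5, 0.0, 9.1]
gripper_width: 0.648
```

Call:
move_arm(
  steps=[0.4,0,0,0,0,0,0,0.7,0,0,0,0,0,0,1,0,0,0,0,0,0,1,0,0,2,0,0,0,1,0,0,4,0,0,0,1,0,0,4,0,0,0,1,0,0,3.5,0,0,0,1,-2,1,0,0,0,0],
)

```text
t: 15.45
eef_pos: [0.5985, 0.0856, 0.2033]
tool_rot: [0.004, 0.684, 0.729, 0.004]
contact_force: [0.3, 0.0, -0.6]
gripper_width: 1.004
```

Call:
move_arm(
  steps=[1,-3,2,0,0,0,0,1,-4,2.3,0,0,0,0,1,-4,2.3,0,0,0,0,1,-3,1.5,0,0,0,0,1,-1.2,0.5,0,0,0,0,1,0,0,0,0,0,0],
)

```text
t: 16.05
eef_pos: [0.44, 0.1744, 0.1977]
tool_rot: [-0.001, 0.682, 0.732, -0.0]
contact_force: [0.3, -0.4, 0.5]
gripper_width: 1.0
```

```bash
python3 - <<'E'
from h import *
im,K,T=cam('wrist'); im,K,T=cam('wrist'); save(im,'w9'); print(pose())
for q in('blue_tub',):
  for i in models.silhouettes('wrist',q)[:3]: print(q,i['score'],mbox(i['region']),iou_fit(TUB,[(K,T,i['region'])],[.442,.172,0],False))
im,K,T=cam('side'); save(cv2.resize(im[150:310,200:400],None,fx=3,fy=3),'s9')
E
```

```text
([0.4425, 0.1732, 0.1981], 'yhead', 3.85, 'tilt', [0.0011, 0.0005], 'w', 0.998, 'F', [0.2, -0.9, -0.1], 't', 16.15)
blue_tub 0.57 [269. 182. 363. 293.] (array([0.44316523, 0.17102054, 0.        ]), np.float64(0.035341545352743586))
```

View pics/w9.png

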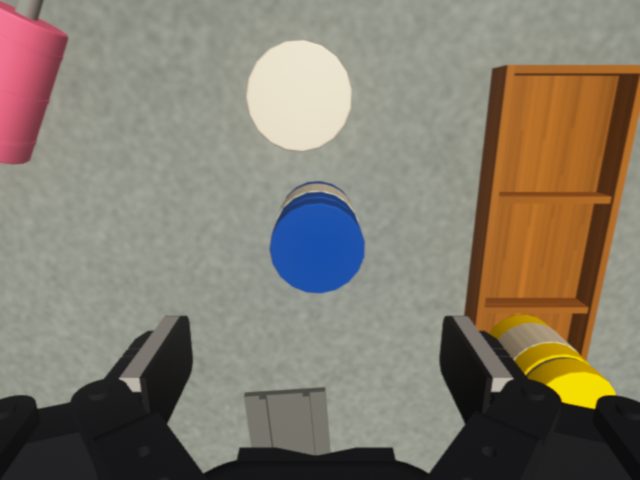

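View pics/s9.png

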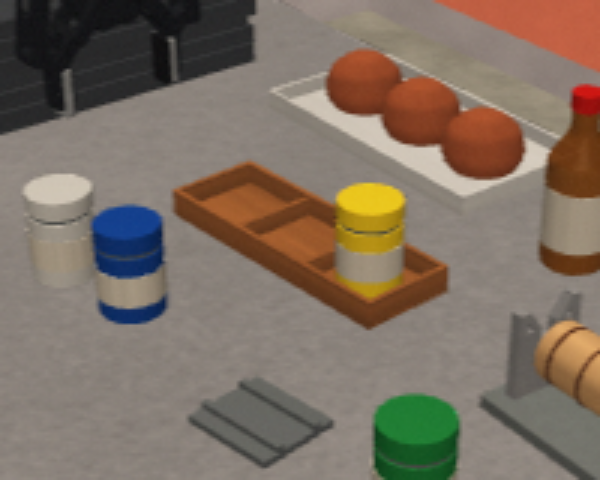

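Call:
move_arm(
  steps=[1,0.1,-0.2,-3,0,0,0,1,0,0,-4.5,0,0,0,1,0,0,-4,0,0,0,1,0,0,-2.4,0,0,0,0,0,0,0,0,0,0,-0.5,0,0,0,0,0,0,-1,0,0,0,0,0,0,-1,0,0,0,0,0,0],
)

```text
t: 17.05
eef_pos: [0.4437, 0.1716, 0.06]
tool_rot: [0.0, 0.683, 0.73, 0.001]
contact_force: [0.4, -1.4, -1.6]
gripper_width: 0.65
```

Call:
move_arm(
  steps=[-1,0,0,0.2,0,0,0,-1,0,0,1,0,0,0,-1,0,0,3,0,0,0,-1,0,0,4,0,0,0,-1,0,0,4,0,0,0,-1,0,0,2,0,0,0],
)

```text
t: 17.65
eef_pos: [0.444, 0.1714, 0.2045]
tool_rot: [0.0, 0.683, 0.73, 0.002]
contact_force: [0.1, -0.2, -1.7]
gripper_width: 0.644
```

Call:
move_arm(
  steps=[-1,2,1,0,0,0,0,-1,4,1.8,0,0,0,0,-1,4,1.8,0,0,0,0,-1,3.5,1.6,0,0,0,0,-1,1.8,0.8,0,0,0,0,-1,0.7,0.3,-1,0,0,0,-1,0,0,-1,0,0,0,-1,0,0,0,0,0,0],
)

```text
t: 18.45
eef_pos: [0.6003, 0.2432, 0.1787]
tool_rot: [-0.001, 0.683, 0.73, -0.002]
contact_force: [-0.5, 0.0, -1.8]
gripper_width: 0.646
```

```bash
python3 - <<'E'
from h import *
im,K,T=cam('top'); save(cv2.resize(im[120:300,150:450],None,fx=2.6,fy=2.6),'t10'); print(pose())
im,K,T=cam('side'); save(cv2.resize(im[130:290,200:400],None,fx=3,fy=3),'s10');print(pose())
E
```

```text
([0.6007, 0.2433, 0.1796], 'yhead', 3.81, 'tilt', [-0.0034, -0.0013], 'w', 0.647, 'F', [-0.3, 0.5, -1.4], 't', 18.5)
([0.6013, 0.2435, 0.1804], 'yhead', 3.81, 'tilt', [-0.002, -0.0006], 'w', 0.65, 'F', [0.3, -1.1, -1.2], 't', 18.55)
```

View pics/s10.png

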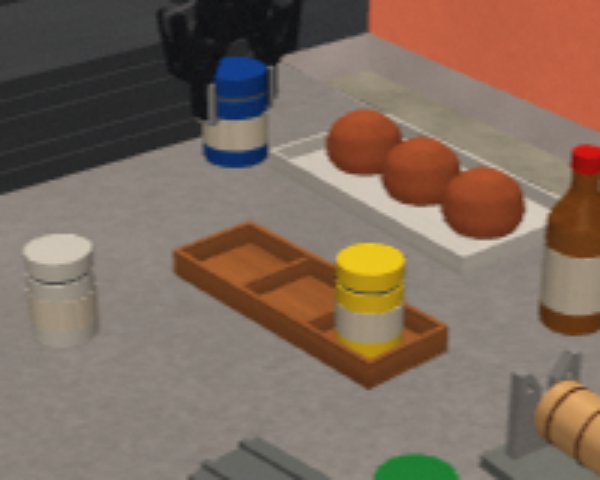

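Call:
move_arm(
  steps=[-1,0.1,0.1,-3,0,0,0,-1,0,0,-3.5,0,0,0,-1,0,0,-2.5,0,0,0,-1,0,0,-1.3,0,0,0,-1,0,0,-0.6,0,0,0,-1,0,0,-0.3,0,0,0,-1,0,0,-0.1,0,0,0,-1,0,0,0,0,0,0],
)

```text
t: 19.35
eef_pos: [0.6045, 0.2455, 0.0689]
tool_rot: [0.0, 0.683, 0.73, 0.001]
contact_force: [-0.4, -0.6, -2.8]
gripper_width: 0.646
```

Call:
move_arm(
  steps=[-1,0,0,-0.2,0,0,0,-1,0,0,-0.1,0,0,0,-1,0,0,-0.1,0,0,0,-1,0,0,-0.05,0,0,0,-1,0,0,0,0,0,0],
)

```text
t: 19.85
eef_pos: [0.604, 0.2454, 0.0645]
tool_rot: [-0.0, 0.683, 0.73, 0.0]
contact_force: [-4.5, 0.1, 7.8]
gripper_width: 0.643
```

Call:
move_arm(
  steps=[0.4,0,0,0,0,0,0,0.7,0,0,0,0,0,0,1,0,0,0,0,0,0,1,0,0,2,0,0,0,1,0,0,4,0,0,0,1,0,0,4,0,0,0,1,0,0,3.5,0,0,0,1,-2,0.1,0,0,0,0],
)

```text
t: 20.65
eef_pos: [0.5886, 0.2461, 0.204]
tool_rot: [0.003, 0.684, 0.73, 0.005]
contact_force: [0.0, -0.2, -0.4]
gripper_width: 1.0
```

Call:
move_arm(
  steps=[1,-3.5,0.2,0,0,0,0,1,-4,0.2,0,0,0,0,1,-4,0.2,0,0,0,0,1,-3,0.2,0,0,0,0,1,-1.2,0,0,0,0,0,1,0,0,0,0,0,0],
)

```text
t: 21.25
eef_pos: [0.4257, 0.2546, 0.1984]
tool_rot: [-0.0, 0.682, 0.731, 0.0]
contact_force: [0.1, -0.2, -0.3]
gripper_width: 1.006
```

```bash
python3 - <<'E'
from h import *
im,K,T=cam('wrist'); im,K,T=cam('wrist'); save(im,'w11'); print(pose())
for q in('white_tub',):
  for i in models.silhouettes('wrist',q)[:3]: print(q,i['score'],mbox(i['region']),iou_fit(TUB,[(K,T,i['region'])],[.4277,.2535,0],False))
im,K,T=cam('side'); save(cv2.resize(im[150:310,200:400],None,fx=3,fy=3),'s11')
E
```

```text
([0.4281, 0.2545, 0.1988], 'yhead', 3.83, 'tilt', [0.0017, 0.0007], 'w', 0.997, 'F', [0.0, 0.8, 0.5], 't', 21.35)
white_tub 0.83 [267. 177. 362. 289.] (array([0.42769269, 0.25433171, 0.        ]), np.float64(0.024029005960334526))
```

View pics/s11.png

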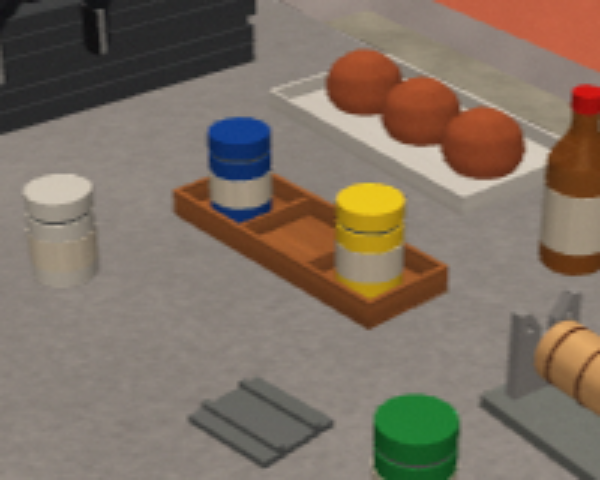

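Blue and yellow stand in their bays. Now white.

Call:
move_arm(
  steps=[1,0,0,-3,0,0,0,1,0,0,-4.5,0,0,0,1,0,0,-4,0,0,0,1,0,0,-2.4,0,0,0,0,0,0,0,0,0,0,-0.5,0,0,0,0,0,0,-1,0,0,0,0,0,0,-1,0,0,0,0,0,0],
)

```text
t: 22.25
eef_pos: [0.4277, 0.2548, 0.0606]
tool_rot: [0.0, 0.683, 0.73, 0.001]
contact_force: [0.1, -0.2, -2.1]
gripper_width: 0.651
```

Call:
move_arm(
  steps=[-1,0,0,0.2,0,0,0,-1,0,0,1,0,0,0,-1,0,0,3,0,0,0,-1,0,0,4,0,0,0,-1,0,0,4,0,0,0,-1,0,0,2,0,0,0],
)

```text
t: 22.85
eef_pos: [0.428, 0.2546, 0.2052]
tool_rot: [-0.0, 0.683, 0.73, 0.002]
contact_force: [0.7, 0.8, -1.5]
gripper_width: 0.654
```

Call:
move_arm(
  steps=[-1,2.3,-1.2,0,0,0,0,-1,4.2,-2.1,0,0,0,0,-1,4.2,-2.1,0,0,0,0,-1,4,-2.1,0,0,0,0,-1,2.2,-1.3,0,0,0,0,-1,1.2,-0.6,-1,0,0,0,-1,0,0,-1,0,0,0,-1,0,0,0,0,0,0],
)

```text
t: 23.65
eef_pos: [0.6053, 0.1612, 0.1791]
tool_rot: [-0.002, 0.683, 0.731, -0.002]
contact_force: [-0.8, 0.8, -2.4]
gripper_width: 0.65
```

```bash
python3 - <<'E'
from h import *
im,K,T=cam('wrist'); im,K,T=cam('wrist'); save(im,'w12'); print(pose())
E
```

```text
([0.606, 0.1618, 0.1806], 'yhead', 3.97, 'tilt', [-0.0024, 0.0003], 'w', 0.651, 'F', [1.0, -0.4, -1.4], 't', 23.75)
```

View pics/w12.png

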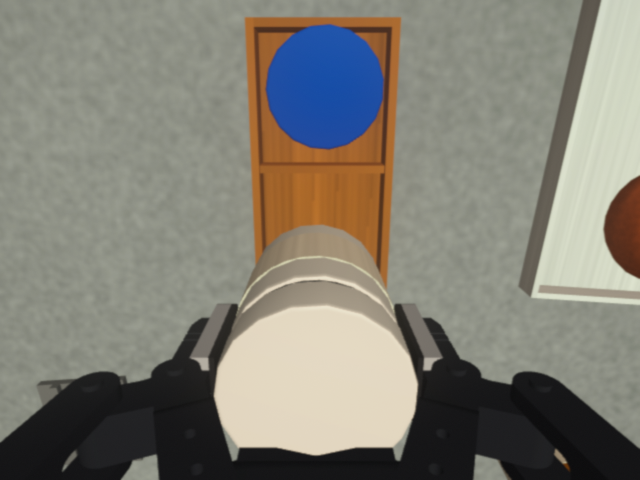

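Call:
move_arm(
  steps=[-1,0.1,0,-3,0,0,0,-1,0,0,-3.5,0,0,0,-1,0,0,-2.5,0,0,0,-1,0,0,-1.3,0,0,0,-1,0,0,-0.6,0,0,0,-1,0,0,-0.3,0,0,0,-1,0,0,-0.1,0,0,0,-1,0,0,0,0,0,0],
)

```text
t: 24.55
eef_pos: [0.6095, 0.1604, 0.0693]
tool_rot: [0.0, 0.683, 0.73, 0.001]
contact_force: [-0.1, -0.1, -1.5]
gripper_width: 0.648
```

Call:
move_arm(
  steps=[-1,0,0,-0.2,0,0,0,-1,0,0,-0.1,0,0,0,-1,0,0,-0.1,0,0,0,-1,0,0,0,0,0,0],
)

```text
t: 24.95
eef_pos: [0.609, 0.1604, 0.0651]
tool_rot: [-0.0, 0.683, 0.73, 0.0]
contact_force: [-1.2, -0.2, 4.2]
gripper_width: 0.649
```

Call:
move_arm(
  steps=[0.4,0,0,0,0,0,0,0.7,0,0,0,0,0,0,1,0,0,0,0,0,0,1,0,0,2,0,0,0,1,0,0,4,0,0,0,1,0,0,4,0,0,0,1,0,0,3.5,0,0,0,1,-1,-2,0,0,0,0],
)

```text
t: 25.75
eef_pos: [0.6025, 0.1434, 0.2043]
tool_rot: [0.002, 0.682, 0.732, 0.005]
contact_force: [0.1, 0.6, -0.5]
gripper_width: 1.001
```

Call:
move_arm(
  steps=[1,-1.5,-4,0,0,0,0,1,-1.7,-4.4,0,0,0,0,1,-1.7,-4.5,0,0,0,0,1,-1.7,-4.5,0,0,0,0,1,-1.7,-4.5,0,0,0,0,1,-1.7,-4.5,0,0,0,0,1,-1.7,-4.5,0,0,0,0,1,-1.7,-4.5,0,0,0,0],
)

```text
t: 26.55
eef_pos: [0.4639, -0.2154, 0.1995]
tool_rot: [0.0, 0.683, 0.73, 0.0]
contact_force: [1.4, 0.2, -0.0]
gripper_width: 0.997
```

Call:
move_arm(
  steps=[1,-1.2,-3.2,0,0,0,0,1,-0.5,-1.5,0,0,0,0,1,0,0,0,0,0,0],
)

```text
t: 26.85
eef_pos: [0.4464, -0.2636, 0.1996]
tool_rot: [0.0, 0.685, 0.729, -0.0]
contact_force: [0.5, 0.4, -0.7]
gripper_width: 1.004
```

```bash
python3 - <<'E'
from h import *
im,K,T=cam('wrist'); im,K,T=cam('wrist'); save(im,'w13'); print(pose())
for q in('bread_stamp',):
  for i in models.silhouettes('wrist',q)[:3]: print(q,i['score'],mbox(i['region']),iou_fit(STAMP,[(K,T,i['region'])],[.4475,-.2605,0],False))
for n in('top','side'):
  im,K,T=cam(n)
  if n=='side': save(cv2.resize(im[150:310,200:400],None,fx=3,fy=3),'s13')
  for q,m in(('white_tub',TUB),):
    for i in models.silhouettes(n,q)[:3]: print(n,q,round(i['score'],2),mbox(i['region']),iou_fit([p+[0,0,.005] for p in m],[(K,T,i['region'])],[.609,.1604,0],False))
E
```

```text
([0.448, -0.2603, 0.1992], 'yhead', 3.82, 'tilt', [0.0001, 0.0005], 'w', 0.997, 'F', [0.1, 0.8, 0.0], 't', 26.95)
bread_stamp 0.96 [283. 181. 349. 252.] (array([ 0.44765718, -0.26252315,  0.        ]), np.float64(0.06359274619825972))
top white_tub 0.84 [227. 178. 256. 207.] (array([0.60918166, 0.16173321, 0.        ]), np.float64(0.08997359074765499))
side white_tub 0.6 [289. 199. 311. 236.] (array([0.61233355, 0.16949031, 0.        ]), np.float64(0.07871720116618075))
```

View pics/w13.png

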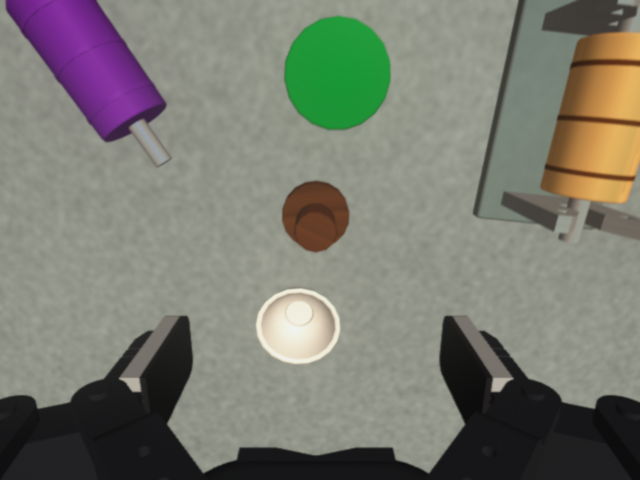

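View pics/s13.png

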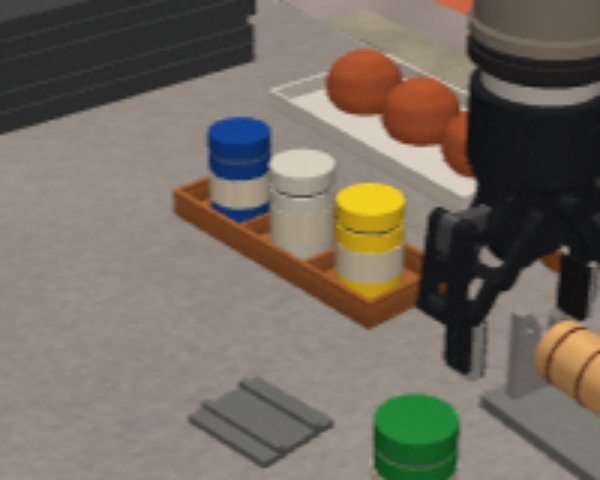

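Call:
move_arm(
  steps=[1,0,-0.15,-3,0,0,0,1,0,0,-4.5,0,0,0,1,0,0,-4.3,0,0,0,1,0,0,-2.6,0,0,0,0,0,0,-0.5,0,0,0,-0.5,0,0,0,0,0,0,-1,0,0,0,0,0,0,-1,0,0,0,0,0,0],
  newtons=25,
)

```text
t: 28.0
eef_pos: [0.4489, -0.2626, 0.0518]
tool_rot: [0.001, 0.683, 0.731, 0.001]
contact_force: [-1.1, -0.7, 1.1]
gripper_width: 0.331
```

Call:
move_arm(
  steps=[-1,0,0,0,0,0,0,-1,0,0,0,0,0,0],
)

```text
t: 28.2
eef_pos: [0.4489, -0.2627, 0.0519]
tool_rot: [0.001, 0.683, 0.73, 0.001]
contact_force: [0.6, 0.8, 6.4]
gripper_width: 0.32
```

```bash
python3 - <<'E'
from h import *
im,K,T=cam('side'); save(cv2.resize(im[240:400,300:460],None,fx=3,fy=3),'s14'); print(pose())
E
```

```text
([0.4489, -0.2627, 0.0519], 'yhead', 3.85, 'tilt', [0.0029, -0.0007], 'w', 0.32, 'F', [-0.0, 0.8, 6.2], 't', 28.25)
```

View pics/s14.png

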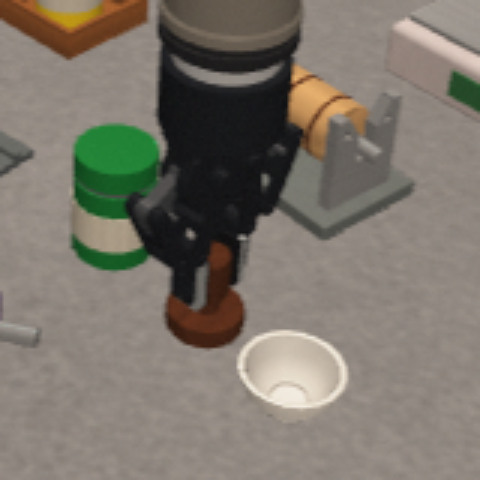

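Call:
move_arm(
  steps=[-1,0,0,0.3,0,0,0,-1,0,0,1,0,0,0,-1,0,0,3,0,0,0,-1,0,0,4,0,0,0,-1,0,0,4,0,0,0,-1,0,0,3,0,0,0,-1,0,0,1,0,0,0,-1,0,0,0,0,0,0],
)

```text
t: 29.05
eef_pos: [0.4485, -0.2624, 0.2149]
tool_rot: [0.001, 0.683, 0.731, 0.001]
contact_force: [0.8, -0.7, -1.0]
gripper_width: 0.322
```

```bash
python3 - <<'E'
from h import *
im,K,T=cam('wrist'); im,K,T=cam('wrist'); save(im,'w15'); p=pose();print(p)
best=None
for i in models.silhouettes('wrist','bread_stamp')[:3]:
  m=i['region']; print(i['score'],mbox(m))
  for hz in(.046,.049,.052,.055):
    print(hz,iou_fit([q+[0,0,p[0][2]-hz] for q in STAMP[:1]],[(K,T,m)],[*p[0][:2],0],False))
E
```

```text
([0.4473, -0.2616, 0.2126], 'yhead', 3.87, 'tilt', [-0.0009, 0.0009], 'w', 0.323, 'F', [-0.5, 0.2, -0.7], 't', 29.15)
0.85 [255. 236. 379. 400.]
0.046 (array([ 0.44882719, -0.26110265,  0.        ]), np.float64(0.3015987406545536))
0.049 (array([ 0.44891275, -0.26188479,  0.        ]), np.float64(0.30706401946217776))
0.052 (array([ 0.44899884, -0.26269576,  0.        ]), np.float64(0.3154949701845091))
0.055 (array([ 0.4489625 , -0.26352856,  0.        ]), np.float64(0.3255314445867098))
```

View pics/w15.png

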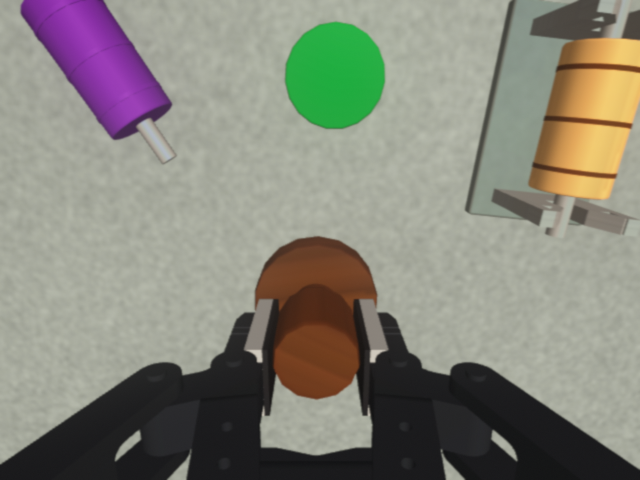

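```bash
python3 - <<'E'
from h import *
r=cams.read_camera('wrist');K=r['mtx'];C=r['T_tool_cam']
# tool frame: x -> image up/down; stamp axis at tool (dx,dy), underside at tool z=+0.052
im=cv2.imread('pics/w15.png')
for dx in(-.003,0,.003):
  for hz in(.050,.052,.054):
    f=np.array([[.025*np.cos(t)+dx,.025*np.sin(t),hz-z] for t in a for z in(0,.014)]); k=np.array([[.014*np.cos(t)+dx,.014*np.sin(t),hz-.056] for t in a])
    F=proj(f,K,C);Kk=proj(k,K,C); print(dx,hz,F.min(0).round(1),F[:,0].max().round(1),'knob',Kk.min(0).round(1),Kk.max(0).round(1))
g=im[225:410,245:390]; cv2.imwrite('pics/w15z.png',cv2.resize(g,None,fx=4,fy=3.2,interpolation=cv2.INTER_CUBIC))
E
```

```text
-0.003 0.05 [250.4 242.8] 375.0 knob [266.1 334.5] [357.3 413.2]
-0.003 0.052 [251.1 241.3] 374.4 knob [266.8 331.2] [356.7 408.9]
-0.003 0.054 [251.9 240. ] 373.7 knob [267.5 327.9] [356.1 404.8]
0 0.05 [250.1 235.9] 375.3 knob [265.8 325.5] [357.5 405.2]
0 0.052 [250.8 234.5] 374.7 knob [266.5 322.2] [356.9 401.1]
0 0.054 [251.5 233.2] 374.0 knob [267.2 319.1] [356.4 397. ]
0.003 0.05 [249.8 228.9] 375.6 knob [265.5 316.3] [357.8 397.1]
0.003 0.052 [250.5 227.6] 375.0 knob [266.2 313.2] [357.2 393.1]
0.003 0.054 [251.2 226.3] 374.3 knob [266.9 310.1] [356.6 389.1]
```

View pics/w15z.png

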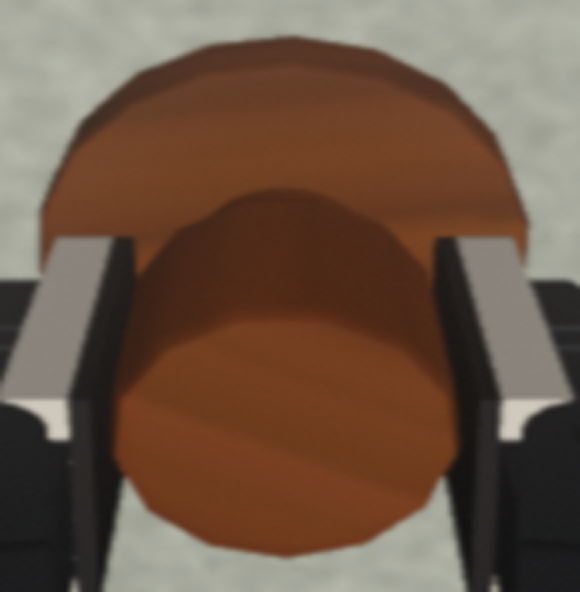

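```bash
python3 - <<'E'
from h import *
r=cams.read_camera('wrist');print(r['mtx'],r['T_tool_cam']); print(pose())
E
```

```text
[[426.63019434   0.         315.69741982]
 [  0.         426.63019434 240.47747597]
 [  0.           0.           1.        ]] [[ 7.20872152e-04 -9.55533666e-01 -2.94881153e-01  7.51731738e-02]
 [ 9.99999442e-01  9.16638188e-04 -5.25658884e-04  1.26069238e-03]
 [ 7.72584086e-04 -2.94880609e-01  9.55533793e-01 -1.19058317e-01]
 [ 0.00000000e+00  0.00000000e+00  0.00000000e+00  1.00000000e+00]]
([0.447, -0.2618, 0.212], 'yhead', 3.84, 'tilt', [-0.0026, 0.0006], 'w', 0.318, 'F', [0.2, -0.2, -0.3], 't', 29.3)
```

Call:
move_arm(
  steps=[-1,0.8,2,0,0,0,0,-1,1.4,3.6,0,0,0,0,-1,1.8,4.6,0,0,0,0,-1,1.8,4.6,0,0,0,0,-1,1.8,4.6,0,0,0,0,-1,1.8,4.6,0,0,0,0,-1,1.8,4.6,0,0,0,0,-1,1.8,4.6,0,0,0,0],
)

```text
t: 30.1
eef_pos: [0.5777, 0.0716, 0.2121]
tool_rot: [-0.0, 0.683, 0.73, -0.001]
contact_force: [0.2, -1.0, 0.1]
gripper_width: 0.32
```

Call:
move_arm(
  steps=[-1,1.6,4.6,0,0,0,0,-1,1,2.7,0,0,0,0,-1,0.58,1.72,0,0,0,0,-1,0,0,-2,0,0,0,-1,0,0,-2,0,0,0,-1,0,0,-1,0,0,0,-1,0,0,0,0,0,0,-1,0,0,0,0,0,0],
)

```text
t: 30.9
eef_pos: [0.6098, 0.1591, 0.1636]
tool_rot: [0.0, 0.683, 0.73, -0.0]
contact_force: [-0.3, -0.8, -1.4]
gripper_width: 0.32
```

```bash
python3 - <<'E'
from h import *
im,K,T=cam('wrist'); save(im,'w16'); p=pose();print(p)
im,K,T=cam('side'); save(cv2.resize(im[110:270,220:380],None,fx=3.5,fy=3.5),'s16');print(pose())
im,K,T=cam('top'); save(cv2.resize(im[140:260,180:340],None,fx=4,fy=4),'t16')
E
```

```text
([0.6102, 0.1593, 0.1641], 'yhead', 3.79, 'tilt', [0.0011, 0.0001], 'w', 0.321, 'F', [-0.0, -0.0, -0.7], 't', 30.95)
([0.6103, 0.1596, 0.1643], 'yhead', 3.8, 'tilt', [0.0015, 0.0005], 'w', 0.313, 'F', [0.2, 0.2, -1.2], 't', 31.0)
```

View pics/w16.png

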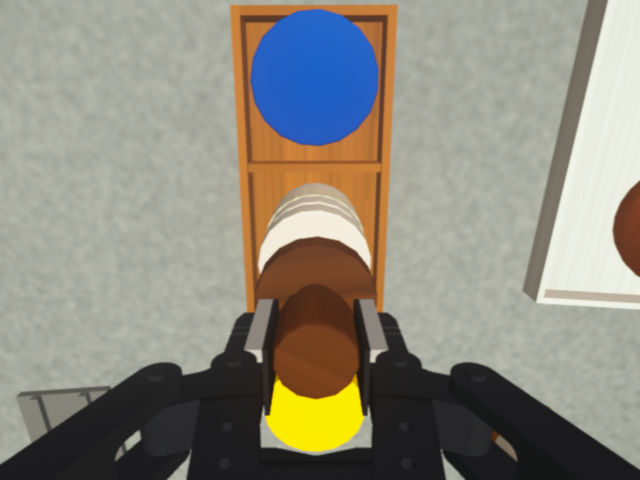

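View pics/s16.png

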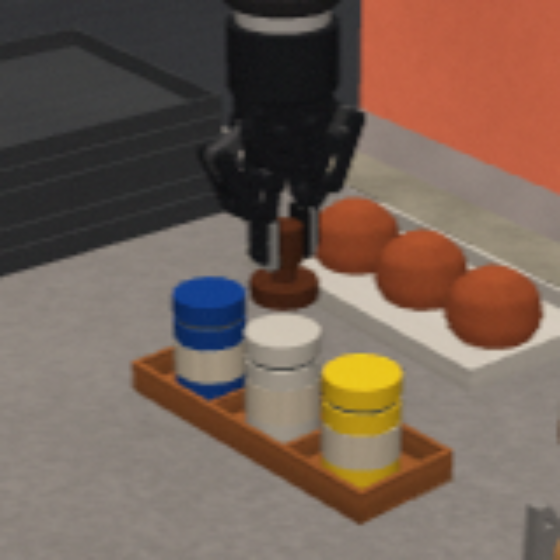

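```bash
python3 - <<'E'
from h import *
im=cv2.imread('pics/w16.png'); cv2.imwrite('pics/w16z.png',cv2.resize(im[170:300,240:390],None,fx=4,fy=4,interpolation=cv2.INTER_CUBIC))
for _ in range(3):
  r=cams.read_camera('wrist');K=r['mtx'];C=r['T_tool_cam']; z=status.get_obs()['eef_pos'][2]
  for dx in(-.002,0,.002):
    f=proj([[dx+.028*np.cos(t),.028*np.sin(t),z-.085] for t in a],K,C); s=proj([[.025*np.cos(t),.025*np.sin(t),.052-q] for t in a for q in (0,.014)],K,C)
    print(dx,f.min(0).round(1),f[:,0].max().round(1),'stamp',s.min(0).round(1),s[:,0].max().round(1))
print(pose())
E
```

```text
-0.002 [257.1 216.4] 369.6 stamp [250.8 234.5] 374.7
0 [256.9 212.4] 369.8 stamp [250.8 234.5] 374.7
0.002 [256.8 208.3] 369.9 stamp [250.8 234.5] 374.7
-0.002 [257.  216.5] 369.7 stamp [250.8 234.5] 374.7
0 [256.9 212.4] 369.8 stamp [250.8 234.5] 374.7
0.002 [256.7 208.3] 370.0 stamp [250.8 234.5] 374.7
-0.002 [257.  216.6] 369.7 stamp [250.8 234.5] 374.7
0 [256.8 212.5] 369.9 stamp [250.8 234.5] 374.7
0.002 [256.7 208.4] 370.0 stamp [250.8 234.5] 374.7
([0.6099, 0.16, 0.164], 'yhead', 3.84, 'tilt', [0.001, 0.0005], 'w', 0.32, 'F', [0.0, -0.6, -1.1], 't', 31.2)
```

View pics/w16z.png

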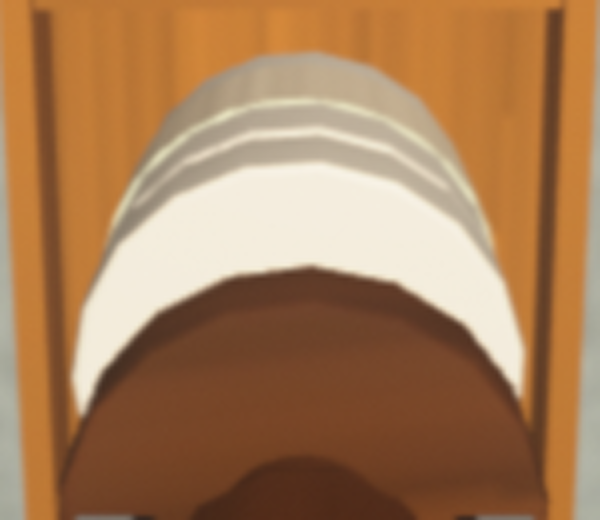

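Call:
move_arm(
  steps=[-1,-0.07,0.18,0,0,0,0,-1,0,0,-1.2,0,0,0,-1,0,0,-0.8,0,0,0,-1,0,0,-0.3,0,0,0,-1,0,0,-0.1,0,0,0,-1,0,0,-0.1,0,0,0,-1,0,0,0,0,0,0],
)

```text
t: 31.9
eef_pos: [0.609, 0.1617, 0.1383]
tool_rot: [0.0, 0.683, 0.73, 0.0]
contact_force: [-0.1, 0.1, -0.6]
gripper_width: 0.323
```

Call:
move_arm(
  steps=[-1,0,0,-0.1,0,0,0,-1,0,0,0,0,0,0,-1,0,0,-0.05,0,0,0,-1,0,0,0,0,0,0],
)

```text
t: 32.3
eef_pos: [0.609, 0.1618, 0.137]
tool_rot: [0.0, 0.683, 0.73, 0.0]
contact_force: [-0.0, 0.1, 1.3]
gripper_width: 0.317
```

Call:
move_arm(
  steps=[-1,0,0,-0.05,0,0,0,-1,0,0,0,0,0,0,-0.2,0,0,0,0,0,0,0,0,0,0,0,0,0,0.4,0,0,0,0,0,0,0.4,0,0,0.5,0,0,0,0.4,0,0,2,0,0,0,0.4,0,0,4,0,0,0],
)

```text
t: 33.1
eef_pos: [0.607, 0.1616, 0.1996]
tool_rot: [-0.001, 0.683, 0.73, -0.003]
contact_force: [0.3, 0.3, 0.4]
gripper_width: 0.699
```

Call:
move_arm(
  steps=[0.4,0,0,4,0,0,0,1,0,-3,3,0,0,0,1,-2,-4,0,0,0,0,1,-3,-4,0,0,0,0,1,-3,-4,0,0,0,0,1,-3,-4,0,0,0,0,1,-1.5,-2,0,0,0,0,1,0,0,0,0,0,0],
)

```text
t: 33.9
eef_pos: [0.4814, -0.052, 0.2717]
tool_rot: [-0.001, 0.685, 0.728, 0.001]
contact_force: [1.5, 0.6, 0.7]
gripper_width: 1.001
```

```bash
python3 - <<'E'
from h import *
print(pose())
im,K,T=cam('side'); save(cv2.resize(im[160:320,220:460],None,fx=3.2,fy=3.2,interpolation=cv2.INTER_CUBIC),'s17');print(pose())
im,K,T=cam('top'); save(cv2.resize(im[80:290,140:450],None,fx=2.5,fy=2.5,interpolation=cv2.INTER_CUBIC),'t17')
for q,m,dz,x0 in(('white_tub',TUB,.005,[.609,.16]),('bread_stamp',STAMP,.085,[.609,.16]),('blue_tub',TUB,.005,[.604,.245]),('yellow_tub',TUB,.005,[.615,.075]),('green_tub',TUB,0,[.453,-.168])):
  for i in models.silhouettes('top',q)[:2]: print(q,round(i['score'],2),mbox(i['region']),iou_fit([p+[0,0,dz] for p in m],[(K,T,i['region'])],[*x0,0],False))
E
```

```text
([0.4814, -0.052, 0.2717], 'yhead', 3.47, 'tilt', [-0.0003, 0.0017], 'w', 1.001, 'F', [1.5, 0.6, 0.7], 't', 33.9)
([0.4831, -0.0497, 0.2718], 'yhead', 3.64, 'tilt', [0.0008, 0.0017], 'w', 0.998, 'F', [-0.2, 0.8, -0.1], 't', 33.95)
white_tub 0.78 [231. 184. 256. 208.] (array([0.59954361, 0.15572399, 0.        ]), np.float64(0.6167913549459685))
bread_stamp 0.71 [296.  95. 322. 136.] (array([0.609, 0.16 , 0.   ]), np.float64(1.0))
bread_stamp 0.69 [226. 178. 249. 201.] (array([0.60942623, 0.16451648, 0.        ]), np.float64(0.0692567567567568))
blue_tub 0.81 [188. 181. 219. 212.] (array([0.60365476, 0.24730098, 0.        ]), np.float64(0.0702407760263295))
yellow_tub 0.81 [265. 175. 292. 206.] (array([0.61457957, 0.07670385, 0.        ]), np.float64(0.04385300246258761))
green_tub 0.84 [379. 246. 403. 271.] (array([ 0.45177536, -0.16793364,  0.        ]), np.float64(0.2202075148584668))
green_tub 0.52 [188. 181. 220. 213.] (array([ 0.453, -0.168,  0.   ]), np.float64(1.0))
```

View pics/s17.png

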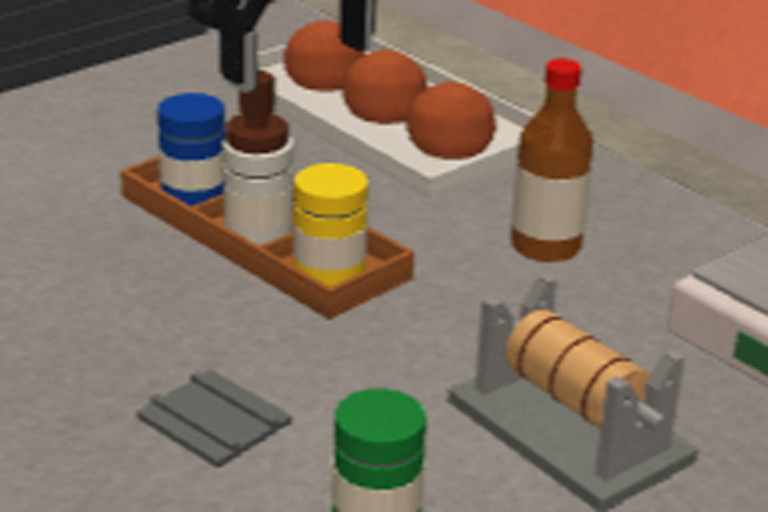

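View pics/t17.png

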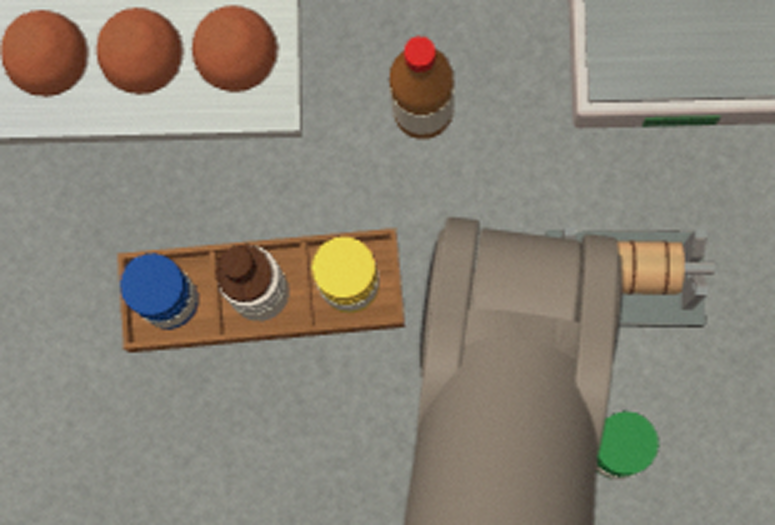

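Call:
move_arm(
  steps=[1,1.5,2.5,0,0,0,0,1,2.5,4,0,0,0,0,1,2.5,4,0,0,0,0,1,2.5,4,0,0,0,0,1,2.2,3.8,0,0,0,0,1,1.3,2.5,0,0,0,0,1,0,0,0,0,0,0,1,0,0,0,0,0,0],
)

```text
t: 35.05
eef_pos: [0.6088, 0.1606, 0.2704]
tool_rot: [0.0, 0.682, 0.731, -0.001]
contact_force: [0.1, -0.8, 0.7]
gripper_width: 1.001
```

```bash
python3 - <<'E'
from h import *
im,K,T=cam('wrist');im,K,T=cam('wrist'); save(im,'w18'); print(pose())
for i in models.silhouettes('wrist','bread_stamp')[:2]: print(i['score'],mbox(i['region']),iou_fit([p+[0,0,.085] for p in STAMP],[(K,T,i['region'])],[.609,.16,0],False))
# white colour lid+stamp union: annulus outline
for i in models.silhouettes('wrist','white_tub')[:2]: print(i['score'],mbox(i['region']))
for c in((.609,.1604),(.609,.1625)):
  print(c,'lid',bbox(cyl(.028,.084,.085)+[*c,0],K,T).round(1),'foot',bbox(cyl(.025,.085,.099)+[*c,0],K,T).round(1))
cv2.imwrite('pics/w18z.png',cv2.resize(im[120:320,220:420,::-1],None,fx=3,fy=3,interpolation=cv2.INTER_CUBIC))
E
```

```text
([0.6086, 0.1586, 0.2711], 'yhead', 3.77, 'tilt', [-0.0006, -0.0009], 'w', 0.998, 'F', [-0.4, -0.2, 0.1], 't', 35.15)
0.83 [283. 179. 352. 254.] (array([0.61008188, 0.16243235, 0.        ]), np.float64(0.0534268513301106))
0.34 [281. 254. 351. 350.] (array([0.61416468, 0.09611678, 0.        ]), np.float64(0.213631130554916))
0.78 [279. 163. 354. 229.]
(0.609, 0.1604) lid [276.8 175.8 353.1 250.3] foot [279.3 180.2 350.5 252.5]
(0.609, 0.1625) lid [277.  172.9 353.4 247.6] foot [279.5 177.3 350.8 249.7]
```

View pics/w18z.png

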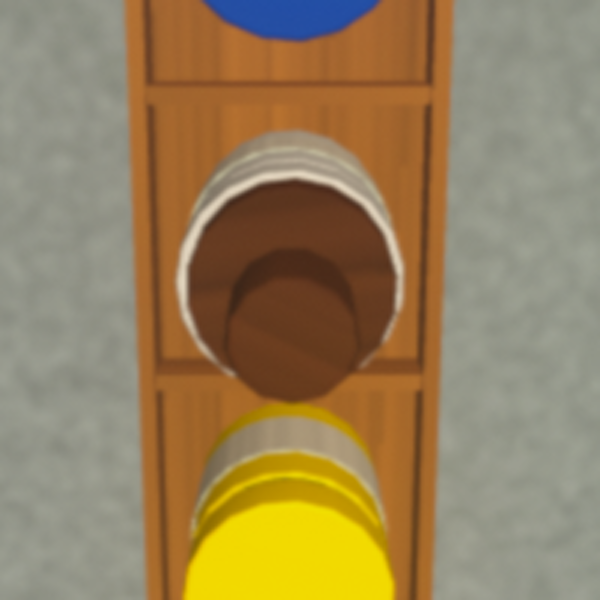

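```bash
python3 - <<'E'
from h import *
im,K,T=cam('top'); save(cv2.resize(im[150:360,300:500],None,fx=2.8,fy=2.8,interpolation=cv2.INTER_CUBIC),'t19')
for i in models.silhouettes('top','roller'): print(i['score'],mbox(i['region']),iou_fit(ROLL(.051),[(K,T,i['region'])],[.614,-.181,-.03]))
for i in models.silhouettes('top','green_tub')[:1]: print(mbox(i['region']),iou_fit(TUB,[(K,T,i['region'])],[.453,-.168,0],False))
E
```

```text
0.88 [359. 176. 426. 199.] (array([ 0.61467786, -0.18202459, -0.05322025]), np.float64(0.06546328312723437))
0.57 [362. 306. 416. 348.] (array([ 0.614, -0.181, -0.03 ]), np.float64(1.0))
0.47 [210. 356. 236. 378.] (array([ 0.614, -0.181, -0.03 ]), np.float64(1.0))
[375. 245. 403. 272.] (array([ 0.45357911, -0.16782008,  0.        ]), np.float64(0.0666866028708134))
```

View pics/t19.png

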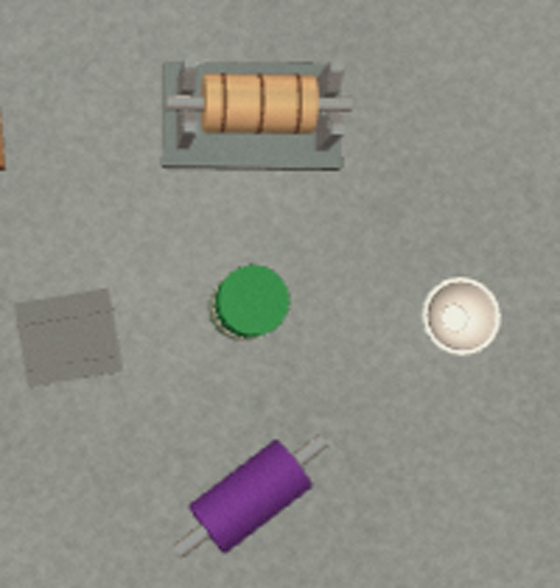

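Roller lies in both slots, and the green tub hasn't moved. Handing in.

```bash
python3 - <<'E'
from h import *
print(pose()); print(order.hand_in())
E
```

```text
([0.6088, 0.159, 0.2716], 'yhead', 3.78, 'tilt', [0.0001, 0.0004], 'w', 1.004, 'F', [0.6, 0.0, 0.1], 't', 35.4)
the job is handed in; nothing more can be done
None
```

I finished the job and handed it in at about 35 s of the 122 s allowed; `hand_in` gives no verdict. The roller went into its stand first. The tubs followed: yellow in the bay nearest the stand, blue in the furthest and white between them. Last, the stamp went knob-up on the white lid. Everything was lowered until the force reading showed contact before I let go.

What the last checks showed:
- **Roller:** it made contact at the height that puts the axle 51 mm up, as specified for fully down. Both axle ends show in the slots in the side and top views. An outline fit put its angle about 1° off the stand's, which I took as fit noise.
- **Tubs:** all three stand upright in their bays in the side and top views.
- **Stamp:** the wrist picture shows it about 1 mm off the centre of the lid. The top camera alone suggested nearer 3 mm, but I trusted the wrist view, which shows lid all round the visible edge.
- **Left alone:** the green tub's outline fits its starting position to within 1 mm. The oil bottle looked unmoved, but I did not measure it again.
- **Gripper:** open and about 10 cm above the stamp, touching nothing.

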